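# Set the top diamond plate in its sharpening holder

### The arm

A 6-joint arm with a two-finger parallel gripper is mounted at the origin on the work surface. World frame = base frame: x ahead of the robot, y to its left, z up, the work surface at z = 0. Lengths are in m, angles in degrees, forces in N, time in s.
With the tool pointing down it reaches from about 0.3 to 0.75 m from the base axis. Payload 8.5 kg.
Tool frame: the origin (TCP) lies between the finger pads; the fingertips stand 17 mm ahead of it and the grasp point (between the pads) lies 2 mm behind it (env.tip_reach is the distance from the TCP to the fingertips, in m); z points along the fingers, y is the line along which they close (so a half turn about z gives the same grasp; the last joint's range is limited). The gripper opens to 85 mm and grips with 20 to 120 N. Pads are 22 mm wide; open, the fingers measure 114 mm over their backs; the gripper's body (76 mm by 85 mm) begins 54 mm behind the grasp point. The pads swing forward as they close: fully open they stand 13 mm farther back than shut.
Start: joints at [60.544, 21.807, 74.336, -0, 83.858, -12.336], TCP at [0.162, 0.526, 0.22] pointing down, gripper open.
Joint ranges: [-178.18, 178.18], [-50.72, 133.34], [12.68, 142.11], [-81.47, 261.47], [9.98, 163.14], [-165.26, 165.26]. Speed limits (degrees/s): [136.94, 136.94, 180, 180, 180, 180].

### API

Orientations are given as a 3x3 rotation matrix whose columns are the frame's x, y, z axes.
In Python, from rig import env, viewer gives the robot as it stands.
- The arm moves only by the tool move_arm, never from a script. Its argument "motion" is a list of rows, each a list of 2 entries, a list of its own where there are three numbers: the shift along the tool's x, y, z normalised to -1 to 1, where 1 is 50 mm, then the turn, a rotation vector about the tool's x, y, z normalised to -1 to 1, where 1 is 8 degrees. A call has 1 to 20 rows; each row shifts and turns the commanded pose from where the row before left it, along the tool's axes as they then stand; what a row does not reach is not made up. A row lasts 1/10 s, in which the tool goes at most 50 mm and 8.59 degrees, less where a joint would pass 70% of its speed; a pose out of reach is approached as far as the arm can. A call with a number of a shift or a turn outside -1 to 1 is refused whole. A call with a gripper value outside its range is refused whole. "claw" is the closure, from 0 (fully open) to 1 (shut), set as the call begins (left out, the last holds). The fingers move at their own pace and stop on an object; "force" is the grip in N (left out, the last holds). Time passes only in rows, so rows that do not move let the fingers close. It gives the time, the measured TCP pose, the force, the opening and the grip force at its end, in the units of the state.
- env.observe(): the state, without advancing time (a new reading comes with each control period).
- viewer.get_image(name): name is "scene" or "side" or "wrist"; returns a dict with "frame" (420x560x3 uint8, red, green, blue), "depth" (420x560 float32, m along the optical axis (not along the pixel's ray), 0 where there is no reading), "fx", "fy", "cx", "cy" (pixels), "k1" (the pictures are not rectified: a ray, as slopes to the right and down, at radius r is drawn at 1 + k1 r^2 times it, then the intrinsics apply), "eye" and "attitude" of the camera in the world; the wrist camera has in their place "T_tool_cam" (4x4, takes a point from camera to tool coordinates, whose origin is the TCP and whose axes are the flange's). Camera axes: x right, y up, looking along -z (the intrinsics and any distortion apply to the point x, -y, -z); pixel columns grow to the right and rows downward; lengths in m; the calibration is good to about 2 mm. A picture is of the moment at which its call begins: read the wrist's pose just before it.
- env.close_job(): hands the job in; it is judged then, once.
The state is a dict: "time_s": time; "q": joint angles; "qvel": joint speeds; "joint_efforts": joint torques, N m; "position": TCP position; "tool_rot": TCP orientation; "ft_force": force on the tool from outside, world axes, zero at the start; "wrist_torque": the same for the moment, N m; "grip_width": finger opening in m; "gripper_force": force on a finger pad.
Only numpy, scipy, OpenCV 4.12 (cv2) and the standard library are available. Lean on these libraries where they do the work, as an engineer would, in place of code of your own. Each camera call takes 0.05 s, during which the arm holds its last target. There are 200 camera calls.

### The job

Set up the next sharpening plate: press lightly with closed fingertips on the face of the top diamond plate (about a kilogram, never two) and slide it part of the way out through the open front of the plywood rack, leaving the plates under it lying as they are. Take hold of the part that sticks out, draw the plate clear and lay it gently, face up, on the bed of the plate holder, between the jaws and a little short of the fixed one. Then push it along the bed until it is home, square and central against the fixed jaw, leaning on it firmly for a moment (again about a kilogram, never two), and let go, without knocking the other things on the bench.

Things in the scene. Friction and masses are not known exactly. Their poses are not given: they have to be found in the camera images.
- plate_top_c (a point): centre (half-way up) of the top diamond plate: a steel-faced sharpening plate 150 mm long (its x axis), 50 mm wide (y), 10 mm thick (z), about 0.2 kg, lying face up as the uppermost of four equal plates in the rack, its long side along the rack; plates slide easily on one another, more easily than fingertips on a plate
- rack: plywood plate rack fixed to the bench; origin under its middle, x along it, open front at -x; packing raises the origin 0 to 10 mm over the bench. Heights over the origin: base 10 mm; side walls (8 mm thick) and back wall 52 mm, 2 mm above the top plate's face, so no plate inside can be gripped. Inside 54 mm wide, from the open front at x = -78 mm to the back wall at +78 mm
- rack_mouth (a point): middle of the rack's open front, at the height of the top plate's face (50 mm over the rack's origin); axes as the rack's. Nothing stands before the opening
- plate_2_c (a point): centre of the second plate of the stack, under the top one; same size and axes
- plate_3_c (a point): centre of the third plate; same size and axes
- plate_4_c (a point): centre of the lowest plate, lying on the rack's base; same size and axes
- holder: plate holder fixed to the bench, origin under its middle 0 to 10 mm over the bench, x along it to the fixed jaw. Rubber-faced bed 210 x 40 mm (fingers pass beside it), top 30 mm and underside 18 mm over the origin; two feet 80 mm wide, 16 mm high, at 73 to 103 mm from the middle. Fixed jaw at +x; at -x an adjustable jaw, backed off: 6 mm over the bed, face at x = -92 mm, thumb knob behind
- holder_jaw: the fixed jaw: steel bar 46 mm wide, 6 mm high over the bed, 14 mm thick; origin at the foot of its face that the plate's end comes against; x points away from the plate, out of the holder
- jaw_face (a point): middle of the foot of the fixed jaw's face, at bed height, 92 mm from the holder's middle; axes as the holder's. A plate that is home has its centre 75 mm before it (at x = -75 mm) and 5 mm above it
- bowl: bystander: small turned wooden bowl, 84 mm across, 40 mm high; origin at its underside
- chuck_key: bystander: steel T-handled chuck key lying flat, 90 mm long; origin at its underside
- oil_bottle: bystander: white plastic bottle of honing oil, 48 mm across, 115 mm high; origin at its underside
- wax_tin: bystander: flat metal wax tin, 72 mm across, 45 mm high; origin at its underside
- abrasive_roll: bystander: brown roll of abrasive strip, 90 mm across, 50 mm high; origin at its underside
- gouge: bystander: turning gouge lying flat, 430 mm long, dark handle; origin at its underside
- skew: bystander: skew chisel lying flat, 430 mm long, pale handle; origin at its underside
- mallet: bystander: wooden carver's mallet lying on its side, head 72 mm across, 240 mm long; origin at its underside
Not all that is in view belongs to the job. Leave any red look-alike of the part that bears plate_top_c alone.

How it is judged:
By the outcome, as a careful person would: the job done as asked, in the order asked, and still so for the second after the job is handed in, with the robot touching nothing.
It also fails if it takes over 72 s, if anything falls off the work surface, if the arm or the gripper's body presses on something with over 40 N, if the wrist force passes 120 N, or if a joint passes its speed limit or range.

## Working session

There is one attempt and no reset: what is moved stays moved. The work goes in short steps, Python scripts to look and compute and a tool call to move; the robot and the scene stay as the last step left them, time stands still between calls to the robot, and variables do not carry over. Pictures are saved under pics/ and viewed, at most 10 in all, crops included, and the job is handed in when it is done.

Besides the shell and the picture viewer there is one more tool, called after ">>>" as name([rows], argument=value, ...), one row to a line, values as JSON. move_arm: Moves the arm, as the interface text tells. Scaled input: -1 to 1 covers 50 mm each way for a shift and 8 degrees each way for a turn. Its arguments: {"type":"object","properties":{"motion":{"type":"array","items":{"type":"array"}},"claw":{"type":"number"},"force":{"type":"number"}},"required":["motion"]}

```bash
mkdir -p pics; ls; cat > h.py <<'E'
import numpy as np, cv2
from rig import env, viewer
def cam(name):
    s=env.observe(); d=viewer.get_image(name)
    if 'eye' in d: R=np.array(d['attitude'],float); t=np.array(d['eye'],float)
    else:
        T=np.array(d['T_tool_cam']); Rt=np.array(s['tool_rot']); R=Rt@T[:3,:3]; t=Rt@T[:3,3]+np.array(s['position'])
    d['R']=R; d['t']=t; return d
def rays(d,uv):
    uv=np.atleast_2d(np.array(uv,float)); p=np.c_[(uv[:,0]-d['cx'])/d['fx'],(uv[:,1]-d['cy'])/d['fy']]
    q=p.copy()
    for _ in range(20): q=p/(1+d['k1']*(q**2).sum(1,keepdims=True))
    return np.c_[q[:,0],-q[:,1],-np.ones(len(q))]@d['R'].T
def onz(d,uv,z):
    r=rays(d,uv); return d['t']+r*((z-d['t'][2])/r[:,2])[:,None]
def proj(d,P):
    c=(np.atleast_2d(P)-d['t'])@d['R']; q=np.c_[c[:,0],-c[:,1]]/(-c[:,2:3]); q=q*(1+d['k1']*(q**2).sum(1,keepdims=True))
    return q*[d['fx'],d['fy']]+[d['cx'],d['cy']]
def cloud(d):
    v,u=np.mgrid[0:420,0:560]; r=rays(d,np.c_[u.ravel(),v.ravel()]); return (d['t']+r*d['depth'].reshape(-1,1)).reshape(420,560,3)
def save(d,n): cv2.imwrite('pics/'+n,d['frame'][:,:,::-1])
E
python3 - <<'E'
from h import *
fs=[]
for n in('scene','side','wrist'):
    d=cam(n); print(n,d['frame'].shape,d['t'].round(3),d['R'].round(2).tolist(),d['fx'],d['k1'],(d['depth']>0).mean()); save(d,n+'0.png'); np.save(n+'.npy',d,allow_pickle=True); fs.append(d['frame'])
print(env.observe())
E
```

```text
pics
scene (420, 560, 3) [ 1.024 -0.516  0.913] [[0.69, -0.55, 0.47], [0.72, 0.54, -0.43], [-0.02, 0.64, 0.77]] 416.73589247651967 -0.021557072276901575 0.9959438775510204
side (420, 560, 3) [ 0.378 -1.437  0.888] [[0.99, 0.06, -0.08], [-0.1, 0.5, -0.86], [-0.01, 0.86, 0.51]] 493.85094576567934 -0.1689296963115881 0.993703231292517
wrist (420, 560, 3) [0.095 0.545 0.373] [[0.29, -0.92, -0.26], [0.96, 0.28, 0.08], [-0.0, -0.27, 0.96]] 330.3284246818346 0.010157683986299489 0.9961011904761905
{'time_s': 0.15, 'q': array([ 6.05448984e+01,  2.18314640e+01,  7.43728122e+01,  6.94881463e-04,
        8.38569157e+01, -1.23354371e+01]), 'qvel': array([-0.02765844,  0.02656867, -0.2279903 , -0.02534965, -0.05026348,
        0.0681888 ]), 'joint_efforts': array([ 2.56958963e-03, -4.48624778e+01, -2.31344926e+01, -1.82603867e-04,
        3.83020233e-03,  5.19689115e-05]), 'position': array([0.16178055, 0.52542305, 0.21917136]), 'tool_rot': array([[-9.55691593e-01,  2.94369314e-01, -5.35680457e-04],
       [ 2.94369703e-01,  9.55691176e-01, -9.24023876e-04],
       [ 2.39940812e-04, -1.04076995e-03, -9.99999430e-01]]), 'ft_force': array([-0.16005077,  1.11767056,  0.19316989]), 'wrist_torque': array([0.00393345, 0.00996368, 0.0292318 ]), 'gripper_force': 0.0, 'grip_width': 0.08536807780733416}
```

View pics/scene0.png

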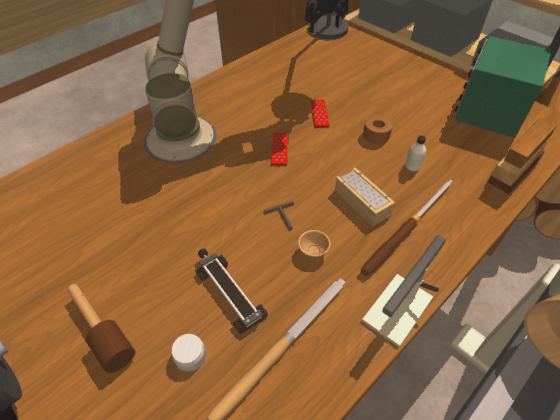

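View pics/side0.png

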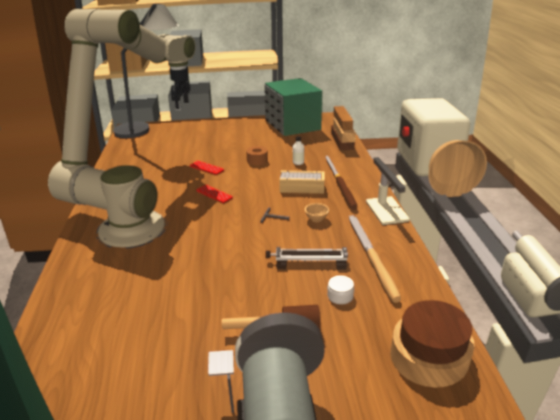

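The scene view shows the rack with grey plates at about (365,195). The holder is at (232,290), with its knob at (205,255) and the fixed jaw near (250,320). Two red look-alikes lie on the bench at (280,148) and (320,113). The grey plate in the rack fits the description; I'll leave the red ones alone.

```bash
python3 - <<'E'
from h import *
d=np.load('scene.npy',allow_pickle=True).item(); P=cloud(d)
for uv in [(365,190),(350,170),(340,185),(388,205),(370,215),(205,255),(232,288),(222,270),(250,318),(262,318),(314,245),(284,210),(188,352),(280,148),(320,113),(416,155)]: print(uv,P[uv[1],uv[0]].round(3))
a=d['frame'][155:235,320:410]; b=d['frame'][240:335,185:275]
o=np.hstack([cv2.resize(a,(400,400),interpolation=2),cv2.resize(b,(400,400),interpolation=2)])
cv2.imwrite('pics/c1.png',o[:,:,::-1])
E
```

```text
(365, 190) [0.615 0.207 0.054]
(350, 170) [ 0.503  0.286 -0.   ]
(340, 185) [0.545 0.183 0.04 ]
(388, 205) [0.694 0.206 0.056]
(370, 215) [0.671 0.163 0.03 ]
(205, 255) [ 0.459 -0.241  0.031]
(232, 288) [ 0.582 -0.254  0.033]
(222, 270) [ 0.526 -0.24   0.034]
(250, 318) [ 0.671 -0.275  0.036]
(262, 318) [ 0.68  -0.248  0.009]
(314, 245) [ 0.622 -0.007  0.006]
(284, 210) [ 0.474  0.027 -0.002]
(188, 352) [ 0.641 -0.425  0.044]
(280, 148) [0.286 0.195 0.011]
(320, 113) [0.252 0.424 0.01 ]
(416, 155) [0.637 0.418 0.064]
```

View pics/c1.png

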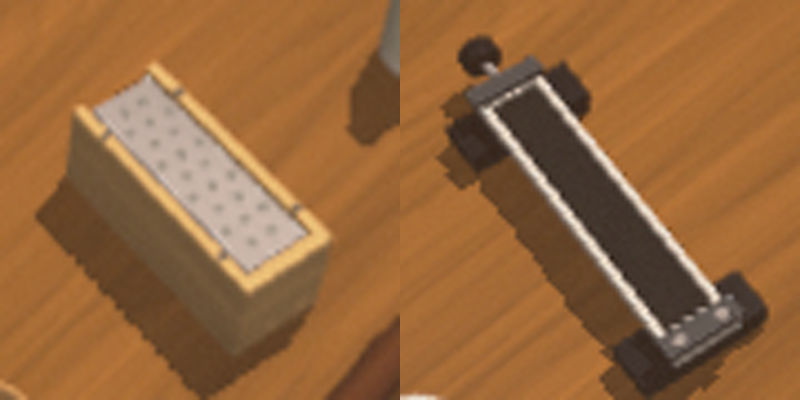

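The crop confirms that the rack's low/open end faces the robot (far left end) and its back wall is at the lower right. The holder's fixed jaw (two bolts) is at the lower right and the knob at the upper left. Next I estimate both poses from the clouds.

```bash
python3 - <<'E'
from h import *
for n in('scene','side'):
    d=np.load(n+'.npy',allow_pickle=True).item(); P=cloud(d).reshape(-1,3)
    for nm,c,z0,z1 in(('rack',(.615,.205),.045,.075),('holder',(.575,-.255),.022,.06)):
        m=(np.hypot(P[:,0]-c[0],P[:,1]-c[1])<.14)&(P[:,2]>z0)&(P[:,2]<z1); Q=P[m]
        r=cv2.minAreaRect(Q[:,:2].astype(np.float32)*1000); print(n,nm,m.sum(),r,np.percentile(Q[:,2],[5,25,50,75,95]).round(4))
        print(np.round(cv2.boxPoints(r)).tolist())
s=env.observe(); T=np.array(viewer.get_image('wrist')['T_tool_cam']); print(T.round(3).tolist(), env.tip_reach)
E
```

```text
scene rack 1219 ((612.9659423828125, 208.26954650878906), (74.27827453613281, 168.84268188476562), 80.33943176269531) [0.0488 0.0523 0.0537 0.0551 0.0571]
[[524.0, 186.0], [690.0, 157.0], [702.0, 231.0], [536.0, 259.0]]
scene holder 1496 ((561.7138061523438, -255.639404296875), (62.806175231933594, 243.90794372558594), 79.19154357910156) [0.0284 0.0317 0.0332 0.0348 0.0391]
[[436.0, -264.0], [676.0, -309.0], [687.0, -248.0], [448.0, -202.0]]
side rack 484 ((611.4805297851562, 203.54847717285156), (87.66136932373047, 164.0270538330078), 78.03446960449219) [0.0471 0.0527 0.0554 0.0575 0.0596]
[[522.0, 178.0], [683.0, 144.0], [701.0, 229.0], [540.0, 263.0]]
side holder 868 ((560.278076171875, -267.50506591796875), (68.71600341796875, 242.80194091796875), 81.9774169921875) [0.024  0.0316 0.0345 0.0364 0.0408]
[[435.0, -285.0], [676.0, -318.0], [685.0, -250.0], [445.0, -217.0]]
[[-0.001, 0.962, 0.275, 0.069], [1.0, 0.001, -0.0, -0.001], [-0.0, 0.275, -0.962, -0.154], [0.0, 0.0, 0.0, 1.0]] 0.017
```

```bash
cat >> h.py <<'E'
def go(p,ang=None,face=-1):
    """print tool-frame shift (mm) in current axes and turn about tool z (deg) to reach p with tool x at world angle ang"""
    s=env.observe(); R=np.array(s['tool_rot']); c=np.array(s['position'])
    a=np.degrees(np.arctan2(R[1,0],R[0,0]))
    print('t',s['time_s'],'pos',c.round(4),'xang',a.round(2),'tilt',(R[:2,2]*57.3).round(2),'shift mm',((np.array(p)-c)@R*1000).round(1),'/50',((np.array(p)-c)@R*20).round(3),'turn',None if ang is None else round(-((ang-a+180)%360-180),2),'F',s['ft_force'].round(2),'w',s['grip_width'])
E
```

>>> move_arm([
  [[-0.73,-0.246,0.027],[0,0,0]],
  [[-0.73,-0.246,0.027],[0,0,0]],
  [[-0.73,-0.246,0.027],[0,0,0]],
  [[-0.73,-0.246,0.027],[0,0,0]],
  [[-0.73,-0.246,0.027],[0,0,0]],
  [[-0.73,-0.246,0.027],[0,0,0]],
  [[-0.73,-0.246,0.027],[0,0,0]],
  [[-0.73,-0.246,0.027],[0,0,0]],
  [[-0.73,-0.246,0.027],[0,0,0]],
  [[-0.73,-0.246,0.027],[0,0,0]],
  [[-0.73,-0.246,0.027],[0,0,0]],
  [[-0.73,-0.246,0.027],[0,0,0]],
  [[-0.73,-0.246,0.027],[0,0,0]],
  [[-0.73,-0.246,0.027],[0,0,0]],
  [[0,0,0],[0,0,-0.45]],
  [[0,0,0],[0,0,-0.45]],
  [[0,0,0],[0,0,0]],
  [[0,0,0],[0,0,0]],
], claw=1, force=60)

```text
time_s: 2.0
position: [0.5994, 0.2107, 0.2006]
tool_rot: [[-0.985, 0.174, -0.0], [0.174, 0.985, -0.0], [0.0, -0.0, -1.0]]
ft_force: [0.3, -0.3, -0.2]
grip_width: 0.0007
gripper_force: 0.0
```

```bash
python3 - <<'E'
from h import *
go([.6,.21,.2],170)
d=cam('wrist'); np.save('w1.npy',d,allow_pickle=True); cv2.imwrite('pics/w1.png',cv2.resize(d['frame'],(784,588))[:,:,::-1])
E
```

```text
t 2.0 pos [0.5994 0.2107 0.2006] xang 170.0 tilt [-0.02 -0.  ] shift mm [-0.7 -0.6  0.6] /50 [-0.014 -0.012  0.012] turn -0.0 F [ 0.31 -0.32 -0.19] w 0.0006522669109691734
```

View pics/w1.png

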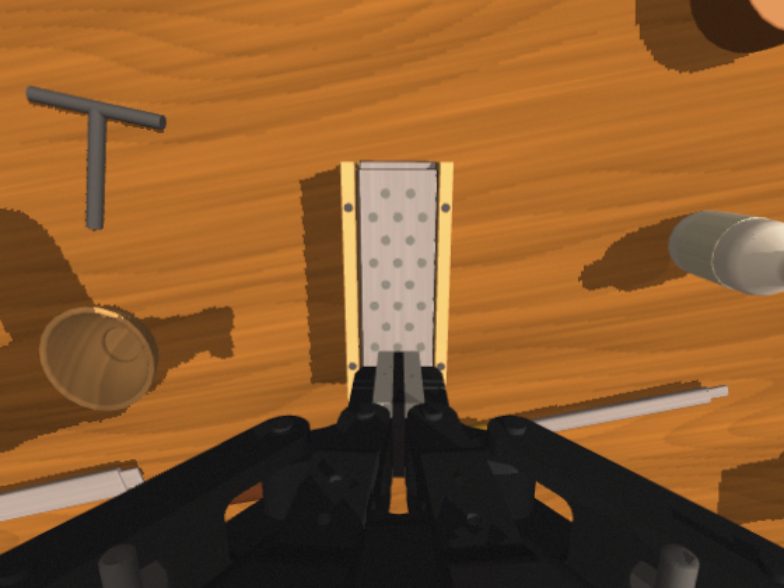

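The wrist view shows the rack at its centre (px 345–450, 160–395 in the enlarged picture), with the open front at the top. The holed grey plate lies between the yellow walls, with its front edge at row ~168.

```bash
python3 - <<'E'
from h import *
d=np.load('w1.npy',allow_pickle=True).item(); f=d['frame'].astype(int); P=cloud(d)
print('face z',np.median(P[130:240,262:308,2]), 'bench z',np.median(P[60:100,200:300,2]),'walls z',np.median(P[130:240,248:252,2]),np.median(P[130:240,317:320,2]))
for v in (140,170,200,230): print(v,[tuple(f[v,u]) for u in list(range(240,264,2))],'|',[tuple(f[v,u]) for u in range(304,328,2)])
for v in range(108,130): print(v,tuple(f[v,285]),P[v,285,2].round(4),P[v,249,2].round(4))
E
```

```text
face z 0.05367310985301707 bench z -0.0005209055198216184 walls z 0.055660253276043126 0.05572202138144272
140 [(np.int64(105), np.int64(66), np.int64(28)), (np.int64(103), np.int64(63), np.int64(27)), (np.int64(229), np.int64(173), np.int64(100)), (np.int64(249), np.int64(210), np.int64(125)), (np.int64(249), np.int64(209), np.int64(124)), (np.int64(249), np.int64(210), np.int64(124)), (np.int64(245), np.int64(202), np.int64(119)), (np.int64(81), np.int64(62), np.int64(36)), (np.int64(95), np.int64(79), np.int64(65)), (np.int64(201), np.int64(180), np.int64(165)), (np.int64(197), np.int64(175), np.int64(163)), (np.int64(196), np.int64(175), np.int64(162))] | [(np.int64(195), np.int64(175), np.int64(162)), (np.int64(192), np.int64(172), np.int64(159)), (np.int64(198), np.int64(176), np.int64(164)), (np.int64(182), np.int64(163), np.int64(151)), (np.int64(82), np.int64(62), np.int64(35)), (np.int64(234), np.int64(185), np.int64(107)), (np.int64(249), np.int64(213), np.int64(125)), (np.int64(249), np.int64(212), np.int64(126)), (np.int64(249), np.int64(213), np.int64(126)), (np.int64(2
[... 4193 characters left out ...]
 (np.int64(199), np.int64(177), np.int64(165)) 0.0437 0.0562
120 (np.int64(147), np.int64(131), np.int64(121)) 0.0497 0.0546
121 (np.int64(156), np.int64(138), np.int64(128)) 0.0537 0.0556
122 (np.int64(197), np.int64(176), np.int64(162)) 0.0526 0.0551
123 (np.int64(198), np.int64(177), np.int64(164)) 0.0522 0.0557
124 (np.int64(197), np.int64(177), np.int64(164)) 0.0536 0.0548
125 (np.int64(197), np.int64(176), np.int64(163)) 0.0528 0.0559
126 (np.int64(197), np.int64(176), np.int64(164)) 0.0521 0.0553
127 (np.int64(198), np.int64(177), np.int64(165)) 0.0524 0.0567
128 (np.int64(198), np.int64(177), np.int64(165)) 0.0547 0.0556
129 (np.int64(198), np.int64(178), np.int64(164)) 0.0528 0.0557
```

```bash
cat >> h.py <<'E'
def sub(prof,u0,th,rise):
    for i in range(len(prof)-1):
        a,b=prof[i],prof[i+1]
        if (rise and a<th<=b) or (not rise and a>=th>b): return u0+i+(th-a)/(b-a)
    return np.nan
def fitline(xy):
    vx,vy,x,y=cv2.fitLine(np.float32(xy*1000),cv2.DIST_HUBER,0,.01,.01).ravel(); 
    if vx<0: vx,vy=-vx,-vy
    return np.degrees(np.arctan2(vy,vx)),np.array([x,y])/1000
E
python3 - <<'E'
from h import *
d=np.load('w1.npy',allow_pickle=True).item(); B=d['frame'][:,:,2].astype(float); Rr=d['frame'][:,:,0].astype(float)
L=[];R=[];WL=[];WR=[]
for v in range(128,240):
    # plate edges: blue channel light (160) vs dark gap (<70); scan outward from plate
    r=B[v,245:285][::-1]; i=sub(r[20:],0,120,False)+20; L.append((284-i,v))
    r=B[v,290:330]; R.append((290+sub(r[14:],0,120,False)+14,v))
    WL.append((sub(Rr[v,240:256],240,185,True),v)); 
L=np.array(L);R=np.array(R);WL=np.array(WL)
for n,E,z in(('L',L,.0537),('R',R,.0537),('WL',WL,.0557)):
    E=E[~np.isnan(E[:,0])]; p=onz(d,E,z)[:,:2]; print(n,len(E),fitline(p),p[0],p[-1])
c=np.array([sub(B[116:130,u],116,150,True) for u in range(264,306)])
fr=[(u,120.5) for u in(265,305)]
print(onz(d,fr,.0537)); print('2nd',onz(d,[(265,114.7),(305,114.7)],.0437)); print('wallfront',onz(d,[(249,114.5),(319,114.5)],.0557))
P=cloud(d); 
for u in(249,319):
    col=P[105:125,u,2]; print(u,105+np.argmax(col>.03))
E
```

```text
L 112 (np.float32(-10.105637), array([0.5935547, 0.1859786], dtype=float32)) [0.53693382 0.19602064] [0.64000452 0.17794873]
R 112 (np.float32(-10.172155), array([0.6109107 , 0.23173578], dtype=float32)) [0.54536155 0.24363663] [0.64832487 0.22494262]
WL 112 (np.float32(-10.126311), array([0.5844128 , 0.17576323], dtype=float32)) [0.53485255 0.18462581] [0.63716477 0.16631062]
[[0.53196587 0.20462752 0.0537    ]
 [0.53808991 0.23922485 0.0537    ]]
2nd [[0.52704241 0.20501287 0.0437    ]
 [0.53334013 0.24059176 0.0437    ]]
wallfront [[0.52461433 0.19202007 0.0557    ]
 [0.53520634 0.2518654  0.0557    ]]
249 115
319 115
```

>>> move_arm([
  [[-0.09,-0.007,0.6],[0,0,0.016]],
  [[-0.09,-0.007,0.6],[0,0,0]],
  [[-0.09,-0.007,0.6],[0,0,0]],
  [[-0.09,-0.007,0.4],[0,0,0]],
  [[0,0,0.2],[0,0,0]],
  [[0,0,0.04],[0,0,0]],
  [[0,0,0.04],[0,0,0]],
  [[0,0,0],[0,0,0]],
  [[0,0,0],[0,0,0]],
])

```text
time_s: 2.95
position: [0.6173, 0.2063, 0.0777]
tool_rot: [[-0.985, 0.174, 0.002], [0.174, 0.985, 0.0], [-0.002, 0.001, -1.0]]
ft_force: [0.2, 0.6, 0.7]
grip_width: 0.0001
gripper_force: 0.0
```

```bash
python3 - <<'E'
from h import *
go([.6169,.2062,.0707],169.87)
E
```

```text
t 2.95 pos [0.6173 0.2063 0.0777] xang 169.95 tilt [0.09 0.01] shift mm [ 0.4 -0.1  7. ] /50 [ 0.009 -0.003  0.141] turn 0.08 F [0.18 0.58 0.72] w 6.392848716153692e-05
```

>>> move_arm([
  [[0,0,0.04],[0,0,0.008]],
  [[0,0,0.04],[0,0,0]],
  [[0,0,0.02],[0,0,0]],
  [[0,0,0],[0,0,0]],
])

```text
time_s: 3.35
position: [0.6169, 0.2061, 0.0715]
tool_rot: [[-0.984, 0.176, -0.0], [0.176, 0.984, -0.0], [0.0, -0.0, -1.0]]
ft_force: [-0.5, -0.2, 0.6]
grip_width: -0.0003
gripper_force: 0.0
```

>>> move_arm([
  [[0,0,0.01],[0,0,0]],
  [[0,0,0.01],[0,0,0]],
  [[0,0,0],[0,0,0]],
])

```text
time_s: 3.65
position: [0.617, 0.2061, 0.0707]
tool_rot: [[-0.984, 0.176, -0.0], [0.176, 0.984, 0.0], [0.0, -0.0, -1.0]]
ft_force: [-0.0, -1.1, 0.4]
grip_width: 0.0003
gripper_force: 0.0
```

>>> move_arm([
  [[0,0,0.01],[0,0,0]],
  [[0,0,0],[0,0,0]],
])

```text
time_s: 3.85
position: [0.617, 0.2061, 0.0702]
tool_rot: [[-0.984, 0.176, -0.0], [0.176, 0.984, -0.0], [0.0, -0.0, -1.0]]
ft_force: [-0.5, -0.7, 0.1]
grip_width: 0.0001
gripper_force: 0.0
```

>>> move_arm([
  [[0,0,0.01],[0,0,0]],
  [[0,0,0],[0,0,0]],
])

```text
time_s: 4.05
position: [0.617, 0.2061, 0.0697]
tool_rot: [[-0.984, 0.176, -0.0], [0.176, 0.984, 0.0], [0.0, 0.0, -1.0]]
ft_force: [0.3, 0.4, -0.3]
grip_width: -0.0002
gripper_force: 0.0
```

>>> move_arm([
  [[0,0,0.01],[0,0,0]],
  [[0,0,0],[0,0,0]],
])

```text
time_s: 4.25
position: [0.617, 0.2061, 0.0692]
tool_rot: [[-0.984, 0.176, -0.0], [0.176, 0.984, -0.0], [0.0, -0.0, -1.0]]
ft_force: [0.1, 0.5, 0.5]
grip_width: 0.0
gripper_force: 0.0
```

>>> move_arm([
  [[0,0,0.01],[0,0,0]],
  [[0,0,0],[0,0,0]],
])

```text
time_s: 4.45
position: [0.617, 0.2061, 0.0686]
tool_rot: [[-0.984, 0.176, -0.0], [0.176, 0.984, 0.0], [0.0, -0.0, -1.0]]
ft_force: [-0.5, -0.6, 0.1]
grip_width: -0.0002
gripper_force: 0.0
```

>>> move_arm([
  [[0,0,0.006],[0,0,0]],
  [[0,0,0],[0,0,0]],
])

```text
time_s: 4.65
position: [0.617, 0.2061, 0.0684]
tool_rot: [[-0.984, 0.176, -0.0], [0.176, 0.984, 0.0], [0.0, -0.0, -1.0]]
ft_force: [-0.6, -0.3, -0.8]
grip_width: 0.0
gripper_force: 0.0
```

>>> move_arm([
  [[0,0,0.006],[0,0,0]],
  [[0,0,0],[0,0,0]],
])

```text
time_s: 4.85
position: [0.617, 0.2061, 0.0681]
tool_rot: [[-0.984, 0.176, -0.0], [0.176, 0.984, -0.0], [0.0, -0.0, -1.0]]
ft_force: [-0.1, 0.4, -1.0]
grip_width: -0.0006
gripper_force: 0.0
```

>>> move_arm([
  [[0,0,0.006],[0,0,0]],
  [[0,0,0.006],[0,0,0]],
  [[0,0,0],[0,0,0]],
])

```text
time_s: 5.15
position: [0.617, 0.2061, 0.0675]
tool_rot: [[-0.984, 0.176, -0.0], [0.176, 0.984, -0.0], [0.0, -0.0, -1.0]]
ft_force: [-0.2, 0.2, -0.5]
grip_width: 0.0001
gripper_force: 0.0
```

>>> move_arm([
  [[0,0,0.006],[0,0,0]],
  [[0,0,0],[0,0,0]],
])

```text
time_s: 5.35
position: [0.617, 0.2061, 0.0672]
tool_rot: [[-0.984, 0.176, -0.0], [0.176, 0.984, 0.0], [0.0, 0.0, -1.0]]
ft_force: [0.6, -0.0, -0.3]
grip_width: -0.0002
gripper_force: 0.0
```

>>> move_arm([
  [[0,0,0.006],[0,0,0]],
  [[0,0,0],[0,0,0]],
])

```text
time_s: 5.55
position: [0.617, 0.2061, 0.0669]
tool_rot: [[-0.984, 0.176, -0.0], [0.176, 0.984, 0.0], [0.0, -0.0, -1.0]]
ft_force: [0.6, -0.2, 0.2]
grip_width: 0.0
gripper_force: 0.0
```

>>> move_arm([
  [[0,0,0.006],[0,0,0]],
  [[0,0,0],[0,0,0]],
])

```text
time_s: 5.75
position: [0.617, 0.2061, 0.0666]
tool_rot: [[-0.984, 0.176, -0.0], [0.176, 0.984, 0.0], [0.0, -0.0, -1.0]]
ft_force: [-0.1, -0.1, 0.0]
grip_width: -0.0001
gripper_force: 0.0
```

>>> move_arm([
  [[0,0,0.006],[0,0,0]],
  [[0,0,0],[0,0,0]],
])

```text
time_s: 5.95
position: [0.617, 0.2061, 0.0663]
tool_rot: [[-0.984, 0.176, -0.0], [0.176, 0.984, -0.0], [0.0, -0.0, -1.0]]
ft_force: [-0.4, -0.7, 0.1]
grip_width: -0.0
gripper_force: 0.0
```

```bash
python3 - <<'E'
from h import *
d=cam('wrist'); save(d,'w2.png'); P=cloud(d); go([.617,.206,.0667])
print(np.median(P[130:170,262:308,2]))
for n in('wrist','side'):
    x=d if n=='wrist' else cam(n)
    uv=proj(x,[[.617,.206,.0505]])[0]; print(n,uv); u,v=uv.round().astype(int)
    if n=='side': o=cv2.resize(x['frame'][v-45:v+45,u-60:u+60],(560,420),interpolation=2)
cv2.imwrite('pics/c2.png',np.vstack([cv2.resize(d['frame'][80:300,180:390],(400,300)),cv2.resize(o,(400,300))])[:,:,::-1])
E
```

```text
t 6.0 pos [0.617  0.2061 0.0663] xang 169.89 tilt [-0.  0.] shift mm [ 0.  -0.1 -0.4] /50 [ 0.    -0.003 -0.008] turn None F [ 0.69 -0.55 -0.51] w 2.3031420548737233e-05
0.053582258914287084
wrist [285.61298335 246.64317202]
side [302.8090811  176.36436902]
```

View pics/c2.png

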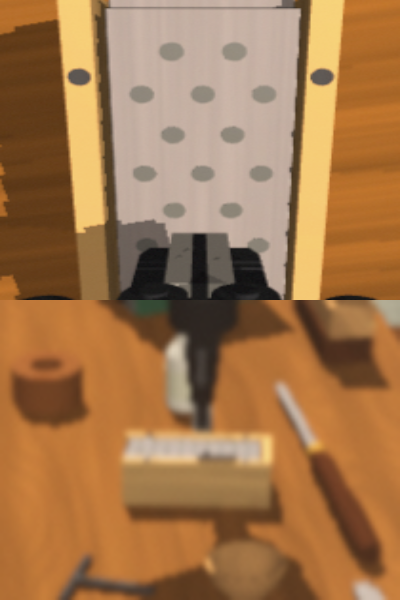

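The fingertips still look slightly above the face: their shadow is offset and there is no force yet. I'll continue down in fine steps.

>>> move_arm([
  [[0,0,0.006],[0,0,0]],
  [[0,0,0],[0,0,0]],
])

```text
time_s: 6.25
position: [0.617, 0.2061, 0.066]
tool_rot: [[-0.984, 0.176, -0.0], [0.176, 0.984, -0.0], [0.0, -0.0, -1.0]]
ft_force: [0.1, 0.6, 0.2]
grip_width: 0.0001
gripper_force: 0.0
```

>>> move_arm([
  [[0,0,0.006],[0,0,0]],
  [[0,0,0],[0,0,0]],
])

```text
time_s: 6.45
position: [0.617, 0.2061, 0.0657]
tool_rot: [[-0.984, 0.176, -0.0], [0.176, 0.984, 0.0], [0.0, -0.0, -1.0]]
ft_force: [-0.5, -0.1, -0.6]
grip_width: -0.0001
gripper_force: 0.0
```

>>> move_arm([
  [[0,0,0.006],[0,0,0]],
  [[0,0,0],[0,0,0]],
])

```text
time_s: 6.65
position: [0.617, 0.2061, 0.0654]
tool_rot: [[-0.984, 0.176, -0.0], [0.176, 0.984, -0.0], [0.0, -0.0, -1.0]]
ft_force: [-0.4, -0.7, 0.7]
grip_width: -0.0002
gripper_force: 0.0
```

```bash
python3 - <<'E'
from h import *
d=cam('wrist'); s=env.observe(); R=np.array(s['tool_rot']); c=np.array(s['position'])
f=d['frame'].astype(int)
for v in range(236,262): print(v,f[v,276],f[v,285],f[v,294],d['depth'][v,276].round(4))
for v in(246,248,250,252,254):
    r=rays(d,[(276,v)])[0]; 
    for hx in(.011,.007):
        k=(hx-((d['t']-c)@R[:,0]))/(r@R[:,0]); print(v,hx,((d['t']+k*r)-c)@R*1000)
E
```

```text
236 [151 139 126] [201 179 165] [193 173 160] 0.1755
237 [160 147 134] [203 181 167] [195 174 162] 0.1763
238 [183 165 152] [202 179 166] [196 174 162] 0.1747
239 [200 178 164] [203 180 166] [196 176 164] 0.1768
240 [198 177 163] [202 179 166] [194 173 161] 0.1766
241 [198 176 162] [203 180 167] [193 172 160] 0.1782
242 [199 176 162] [201 180 166] [194 173 160] 0.1773
243 [198 176 163] [202 181 168] [195 173 160] 0.1772
244 [199 177 162] [202 180 168] [194 174 161] 0.1775
245 [199 177 163] [202 180 168] [194 174 160] 0.1768
246 [198 176 162] [202 180 167] [194 173 160] 0.1764
247 [198 176 162] [201 180 167] [195 174 161] 0.1782
248 [197 176 162] [202 179 167] [195 174 160] 0.1769
249 [199 177 163] [201 179 165] [195 173 159] 0.1771
250 [171 153 140] [165 147 136] [168 149 138] 0.1785
251 [117 108  99] [81 72 67] [117 106  98] 0.1791
252 [103  96  88] [22 19 21] [102  93  85] 0.1489
253 [101  95  86] [22 23 23] [101  94  85] 0.1466
254 [101  94  86] [23 21 22] [102  94  85] 0.1456
255 [102  95  87] [23 22 23] [101  94  85] 0.1455
256 [101  93  85] [22 18 21] [102  94  86] 0.1445
257 [102  94  86] [22 19 21] [101  94  85] 0.143
258 [100  93  84] [21 18 20] [101  94  85] 0.1418
259 [101  94  85] [21 19 20] [101  94  85] 0.1408
260 [100  92  84] [23 20 22] [102  94  85] 0.1403
261 [101  93  86] [20 19 21] [101  94  86] 0.1392
246 0.011 [ 11.          -4.70126839 -10.27653987]
246 0.007 [ 7.         -4.96505474 -0.45106346]
248 0.011 [ 11.          -4.64358246 -12.69824509]
248 0.007 [ 7.         -4.90342081 -3.0385094 ]
250 0.011 [ 11.          -4.58761361 -15.04774955]
250 0.007 [ 7.         -4.84362147 -5.5488132 ]
252 0.011 [ 11.          -4.53328628 -17.32822972]
252 0.007 [ 7.        -4.785576  -7.9853687]
254 0.011 [ 11.          -4.48052931 -19.54267842]
254 0.007 [  7.          -4.72920835 -10.35137356]
```

```bash
python3 - <<'E'
from h import *
s=env.observe(); R=np.array(s['tool_rot']); c=np.array(s['position']); print(c)
for n in('scene','side','wrist'):
    d=cam(n); P=cloud(d).reshape(-1,3); T=(P-c)@R*1000
    m=(abs(T[:,0])<25)&(abs(T[:,1])<25)&(T[:,2]<40)&(T[:,2]>-60)
    h=np.histogram(T[m,2],bins=range(-60,41,4)); print(n,list(zip(h[1],h[0])))
    q=T[m&(T[:,2]<5)&(T[:,2]>-40)]; 
    if len(q): print(q[np.argsort(-q[:,2])[:12]].round(1).tolist())
E
```

```text
[0.61702979 0.20611808 0.06541467]
scene [(np.int64(-60), np.int64(16)), (np.int64(-56), np.int64(8)), (np.int64(-52), np.int64(4)), (np.int64(-48), np.int64(5)), (np.int64(-44), np.int64(6)), (np.int64(-40), np.int64(14)), (np.int64(-36), np.int64(9)), (np.int64(-32), np.int64(11)), (np.int64(-28), np.int64(9)), (np.int64(-24), np.int64(12)), (np.int64(-20), np.int64(7)), (np.int64(-16), np.int64(3)), (np.int64(-12), np.int64(1)), (np.int64(-8), np.int64(0)), (np.int64(-4), np.int64(0)), (np.int64(0), np.int64(0)), (np.int64(4), np.int64(1)), (np.int64(8), np.int64(108)), (np.int64(12), np.int64(100)), (np.int64(16), np.int64(2)), (np.int64(20), np.int64(0)), (np.int64(24), np.int64(0)), (np.int64(28), np.int64(0)), (np.int64(32), np.int64(0)), (np.int64(36), np.int64(0))]
[[-4.3, -2.2, -8.0], [-9.5, -4.5, -14.0], [-10.8, 1.2, -15.6], [-9.7, 5.8, -15.9], [-5.3, -8.5, -16.6], [-8.8, 2.9, -16.8], [-7.4, -7.0, -17.6], [-11.0, -3.2, -18.4], [-9.5, -5.4, -18.4], [-10.3, 8.3, -18.8], [4.2, -7.9, -19.9], [-9.3, -1.9, -20.1]]
side [(np.int64(-60), np.int64(1)), (np.int64(-56), np.int64(0)),
[... 1248 characters left out ...]
64(232)), (np.int64(-20), np.int64(142)), (np.int64(-16), np.int64(12)), (np.int64(-12), np.int64(0)), (np.int64(-8), np.int64(0)), (np.int64(-4), np.int64(0)), (np.int64(0), np.int64(0)), (np.int64(4), np.int64(0)), (np.int64(8), np.int64(3624)), (np.int64(12), np.int64(1907)), (np.int64(16), np.int64(0)), (np.int64(20), np.int64(0)), (np.int64(24), np.int64(0)), (np.int64(28), np.int64(0)), (np.int64(32), np.int64(0)), (np.int64(36), np.int64(0))]
[[9.9, 0.9, -14.9], [10.0, -2.8, -15.1], [10.0, 1.3, -15.2], [10.2, -4.1, -15.5], [10.2, 2.7, -15.6], [10.2, 4.9, -15.6], [10.3, -0.0, -15.8], [10.3, -5.0, -15.8], [10.3, -0.9, -15.9], [10.4, -6.4, -15.9], [10.4, -0.5, -15.9], [10.4, 4.5, -16.0]]
```

All three cameras agree that the real fingertips are about 17 mm behind the reported TCP, not ahead of it. Contact should therefore come at TCP z ≈ 0.037.

>>> move_arm([
  [[0,0,0.1],[0,0,0]],
  [[0,0,0.1],[0,0,0]],
  [[0,0,0.08],[0,0,0]],
  [[0,0,0.06],[0,0,0]],
  [[0,0,0.06],[0,0,0]],
  [[0,0,0.04],[0,0,0]],
  [[0,0,0],[0,0,0]],
])

```text
time_s: 7.55
position: [0.6169, 0.2061, 0.0431]
tool_rot: [[-0.984, 0.176, -0.0], [0.176, 0.984, -0.0], [0.0, -0.0, -1.0]]
ft_force: [-0.1, -0.6, 0.7]
grip_width: 0.0001
gripper_force: 0.0
```

>>> move_arm([
  [[0,0,0.01],[0,0,0]],
  [[0,0,0.01],[0,0,0]],
  [[0,0,0],[0,0,0]],
])

```text
time_s: 7.85
position: [0.6171, 0.2061, 0.0425]
tool_rot: [[-0.984, 0.176, 0.0], [0.176, 0.984, 0.0], [-0.0, 0.0, -1.0]]
ft_force: [0.6, -0.4, 0.2]
grip_width: -0.0001
gripper_force: 0.0
```

```bash
python3 - <<'E'
from h import *
s=env.observe(); R=np.array(s['tool_rot']); c=np.array(s['position']); print(c,s['ft_force'])
d=cam('wrist'); P=cloud(d).reshape(-1,3); T=(P-c)@R*1000
m=(abs(T[:,0])<16)&(abs(T[:,1])<12)
q=T[m&(T[:,2]<5)&(T[:,2]>-40)]; print(np.histogram(T[m,2],bins=range(-24,0)))
E
```

```text
[0.61706899 0.20614118 0.04250132] [ 0.5934727  -0.36625448  0.23560212]
(array([ 50,  53,  50,  54,  50,  44,  25,  22,   9,   0,   1,  87, 537,
       327,  20,   1,   0,   0,   0,   0,   0,   0,   0]), array([-24, -23, -22, -21, -20, -19, -18, -17, -16, -15, -14, -13, -12,
       -11, -10,  -9,  -8,  -7,  -6,  -5,  -4,  -3,  -2,  -1]))
```

>>> move_arm([
  [[0,0,0.02],[0,0,0]],
  [[0,0,0.02],[0,0,0]],
  [[0,0,0.02],[0,0,0]],
  [[0,0,0.01],[0,0,0]],
  [[0,0,0],[0,0,0]],
])

```text
time_s: 8.4
position: [0.6183, 0.2064, 0.0423]
tool_rot: [[-0.984, 0.175, 0.005], [0.175, 0.984, 0.001], [-0.005, 0.002, -1.0]]
ft_force: [-3.5, -0.2, 20.1]
grip_width: 0.0
gripper_force: 9.7
```

>>> move_arm([
  [[0,0,0.006],[0,0,0]],
  [[0,0,0],[0,0,0]],
])

```text
time_s: 8.6
position: [0.6183, 0.2064, 0.0423]
tool_rot: [[-0.984, 0.175, 0.005], [0.175, 0.984, 0.001], [-0.005, 0.002, -1.0]]
ft_force: [-4.3, -1.4, 20.8]
grip_width: 0.0
gripper_force: 10.7
```

>>> move_arm([
  [[0,0,0.006],[0,0,0]],
  [[0,0,0],[0,0,0]],
])

```text
time_s: 8.8
position: [0.6185, 0.2064, 0.0423]
tool_rot: [[-0.984, 0.175, 0.006], [0.175, 0.985, 0.001], [-0.006, 0.002, -1.0]]
ft_force: [-5.0, -0.4, 22.7]
grip_width: -0.0002
gripper_force: 11.4
```

The force went past my target. I'll back off straight away and look at what is touching.

>>> move_arm([
  [[0,0,-0.1],[0,0,0]],
  [[0,0,0],[0,0,0]],
])

```text
time_s: 9.0
position: [0.6174, 0.2062, 0.0441]
tool_rot: [[-0.984, 0.176, 0.001], [0.176, 0.984, 0.0], [-0.001, 0.0, -1.0]]
ft_force: [-0.7, 0.3, 0.1]
grip_width: -0.0002
gripper_force: 0.0
```

```bash
python3 - <<'E'
from h import *
d=cam('wrist'); x=cam('scene'); s=env.observe(); c=np.array(s['position']); R=np.array(s['tool_rot']); print(c,s['ft_force'])
u,v=proj(x,[[.617,.206,.056]])[0].round().astype(int)
o=np.hstack([cv2.resize(d['frame'][150:300,180:390],(400,300),interpolation=2),cv2.resize(x['frame'][v-40:v+35,u-50:u+50],(400,300),interpolation=2)])
cv2.imwrite('pics/c3.png',o[:,:,::-1])
P=cloud(x); T=(P.reshape(-1,3)-c)@R*1000; m=(abs(T[:,0])<14)&(abs(T[:,1])<16); print(np.histogram(T[m,2],bins=range(-30,0)))
E
```

```text
[0.61690785 0.20607634 0.04297685] [ 0.01014001 -0.01080028 -0.78869457]
(array([ 5,  0,  2,  1,  4,  2,  1,  2,  2,  3,  2,  1,  2,  1,  1,  1,  4,
        5,  6,  7, 13,  8,  4,  0,  0,  0,  0,  0,  0]), array([-30, -29, -28, -27, -26, -25, -24, -23, -22, -21, -20, -19, -18,
       -17, -16, -15, -14, -13, -12, -11, -10,  -9,  -8,  -7,  -6,  -5,
        -4,  -3,  -2,  -1]))
```

View pics/c3.png

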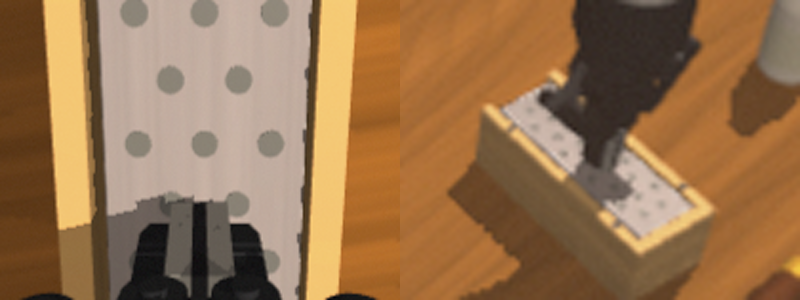

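The closed tips are centred over the plate and stand on its face, well clear of the walls. The stiffness is about 6 N/mm, with contact at a commanded z ≈ 0.0423, so I re-press to about 10 N.

>>> move_arm([
  [[0,0,0.02],[0,0,0]],
  [[0,0,0.016],[0,0,0]],
  [[0,0,0],[0,0,0]],
  [[0,0,0],[0,0,0]],
])

```text
time_s: 9.5
position: [0.6173, 0.2062, 0.0424]
tool_rot: [[-0.984, 0.175, 0.001], [0.175, 0.984, 0.0], [-0.001, 0.0, -1.0]]
ft_force: [-1.5, 0.4, 9.4]
grip_width: 0.0003
gripper_force: 4.5
```

>>> move_arm([
  [[0.04,0,0],[0,0,0]],
  [[0.06,0,0],[0,0,0]],
  [[0.06,0,0],[0,0,0]],
  [[0.04,0,0],[0,0,0]],
])

```text
time_s: 9.9
position: [0.6083, 0.2079, 0.0424]
tool_rot: [[-0.984, 0.176, 0.003], [0.176, 0.984, 0.0], [-0.003, 0.001, -1.0]]
ft_force: [1.7, -0.5, 6.5]
grip_width: 0.0001
gripper_force: 3.3
```

```bash
cat >> h.py <<'E'
def fronts(d,ang=-10.13,n=.3115,zs=(.0537,)):
    """height profile along rack axis from wrist cloud, centre strip: print s where z steps"""
    e=np.array([np.cos(np.radians(ang)),np.sin(np.radians(ang))]); nv=np.array([-e[1],e[0]])
    P=cloud(d).reshape(-1,3); s=P[:,:2]@e; t=P[:,:2]@nv-n
    m=(abs(t)<.018)&(P[:,2]>.035)&(P[:,2]<.0495); k=(abs(t)<.018)&(P[:,2]>.0505)&(P[:,2]<.0565)
    print('rack x: plate1 front',np.percentile(s[k],.5)-.5606,'lower visible',m.sum(),np.percentile(s[m],[2,50,98])-.5606 if m.sum()>5 else '')
E
python3 - <<'E'
from h import *
go([.6169,.2062,.0424],169.87); fronts(np.load('w1.npy',allow_pickle=True).item()); fronts(cam('wrist'))
E
```

```text
t 9.9 pos [0.6083 0.2079 0.0424] xang 169.88 tilt [0.19 0.02] shift mm [-8.8 -0.2  0. ] /50 [-0.175 -0.003  0.001] turn 0.01 F [ 1.7  -0.46  6.52] w 8.760056298767578e-05
rack x: plate1 front -0.07251855122468182 lower visible 219 [-0.07762367 -0.07584712 -0.07329292]
rack x: plate1 front -0.08005953310891034 lower visible 0
```

The plate follows the fingertips. I continue, pressing slightly more.

>>> move_arm([
  [[0.08,0,0.004],[0,0,0]],
  [[0.08,0,0.004],[0,0,0]],
  [[0.08,0,0],[0,0,0]],
  [[0.08,0,0],[0,0,0]],
  [[0.06,0,0],[0,0,0]],
])

```text
time_s: 10.45
position: [0.5899, 0.2113, 0.0424]
tool_rot: [[-0.984, 0.176, 0.004], [0.176, 0.984, 0.0], [-0.004, 0.001, -1.0]]
ft_force: [1.6, -1.1, 9.0]
grip_width: 0.0003
gripper_force: 4.2
```

```bash
python3 - <<'E'
from h import *
go([.6169,.2062,.0424],169.87);fronts(cam('wrist'))
E
```

```text
t 10.45 pos [0.5899 0.2113 0.0424] xang 169.88 tilt [0.25 0.03] shift mm [-27.5  -0.3   0.1] /50 [-0.549 -0.005  0.001] turn 0.01 F [ 1.57 -1.13  9.04] w 0.00031022919678171064
rack x: plate1 front -0.09878397439786751 lower visible 0
```

>>> move_arm([
  [[0.08,0,0],[0,0,0]],
  [[0.08,0,0],[0,0,0]],
  [[0.08,0,0],[0,0,0]],
  [[0.08,0,0],[0,0,0]],
  [[0.08,0,0],[0,0,0]],
  [[0.08,0,0],[0,0,0]],
  [[0.08,0,0],[0,0,0]],
  [[0.08,0,0],[0,0,0]],
  [[0.06,0,0],[0,0,0]],
  [[0.02,0,0],[0,0,0]],
  [[0,0,0],[0,0,0]],
])

```text
time_s: 11.6
position: [0.5544, 0.2177, 0.0423]
tool_rot: [[-0.984, 0.176, 0.004], [0.176, 0.984, 0.001], [-0.004, 0.001, -1.0]]
ft_force: [0.7, 0.4, 9.3]
grip_width: 0.0001
gripper_force: 4.9
```

```bash
python3 - <<'E'
from h import *
go([.6169,.2062,.0424],169.87);fronts(cam('wrist'))
E
```

```text
t 11.6 pos [0.5544 0.2177 0.0423] xang 169.89 tilt [0.22 0.03] shift mm [-63.6  -0.3   0.2] /50 [-1.271 -0.006  0.003] turn 0.02 F [0.69 0.42 9.32] w 6.402741458110923e-05
rack x: plate1 front -0.13484930356825858 lower visible 0
```

>>> move_arm([
  [[0,0,-0.1],[0,0,0]],
  [[0,0,-0.4],[0,0,0]],
  [[0,0,-0.6],[0,0,0]],
  [[0.15,0,-0.8],[0,0,0]],
  [[0.15,0,-0.7],[0,0,0]],
  [[0,0,0],[0,0,0]],
  [[0,0,0],[0,0,0]],
])

```text
time_s: 12.35
position: [0.5381, 0.2202, 0.1711]
tool_rot: [[-0.984, 0.175, 0.0], [0.175, 0.984, 0.0], [-0.0, 0.0, -1.0]]
ft_force: [0.0, 0.3, -0.0]
grip_width: -0.0003
gripper_force: 0.0
```

>>> move_arm([
  [[0,0,0],[0,0,0]],
  [[0,0,0],[0,0,0]],
  [[0,0,0],[0,0,0]],
  [[0,0,0],[0,0,0]],
  [[0,0,0],[0,0,0]],
], claw=0)

```text
time_s: 12.85
position: [0.5383, 0.2201, 0.1708]
tool_rot: [[-0.984, 0.176, -0.001], [0.176, 0.984, -0.0], [0.0, -0.0, -1.0]]
ft_force: [-0.7, 0.4, -0.3]
grip_width: 0.0724
gripper_force: 0.0
```

```bash
python3 - <<'E'
from h import *
go([.5,.2177,.1],169.87)
d=cam('wrist'); np.save('w3.npy',d,allow_pickle=True); cv2.imwrite('pics/w3.png',d['frame'][:,:,::-1]); fronts(d)
s=env.observe(); R=np.array(s['tool_rot']); c=np.array(s['position']); P=cloud(d).reshape(-1,3); T=(P-c)@R*1000
for lo,hi in((-60,-20),(20,60)):
    m=(abs(T[:,0])<16)&(T[:,1]>lo)&(T[:,1]<hi)&(T[:,2]<20)&(T[:,2]>-60); q=T[m]; q=q[np.argsort(-q[:,2])[:400]]; print(q[:10:3].round(1).tolist(),q.min(0).round(1),q.max(0).round(1))
E
```

```text
t 12.85 pos [0.5383 0.2201 0.1708] xang 169.89 tilt [-0.03 -0.01] shift mm [37.2 -9.1 70.8] /50 [ 0.744 -0.182  1.417] turn 0.02 F [-0.71  0.36 -0.27] w 0.0723876142120377
rack x: plate1 front -0.13485485693770227 lower visible 2087 [0.02078236 0.04985949 0.07950425]
[[3.7, -37.1, -19.2], [4.8, -37.0, -19.4], [-3.0, -37.0, -19.7], [4.5, -36.9, -19.8]] [-11.4 -49.7 -29.6] [ 11.4 -36.4 -19.2]
[[-2.3, 35.6, -19.2], [-3.9, 35.5, -19.9], [-3.3, 35.4, -20.1], [-5.7, 35.5, -20.3]] [-11.5  35.  -29.7] [ 11.3  47.9 -19.2]
```

View pics/w3.png

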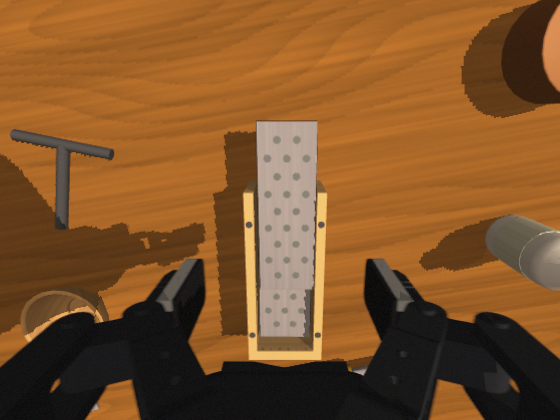

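The plate now sticks out about 57 mm from the mouth (front edge at row 121, columns 257–317), straight, with the second plate's face visible behind it at rows 290–335. Next I measure its edges and the second plate.

```bash
cat >> h.py <<'E'
def edges(d,v0,v1,uc,z,half=60,th=125,ch=2):
    """left/right edges of the pale plate in rows v0..v1 -> world lines on plane z"""
    B=d['frame'][:,:,ch].astype(float); L=[];R=[]
    for v in range(v0,v1):
        r=B[v,uc-half:uc+half]; k=np.where(r>th)[0]
        if len(k)<10: continue
        a,b=k[0],k[-1]
        L.append((uc-half+a-(r[a]-th)/(r[a]-r[a-1]),v)); R.append((uc-half+b+(r[b]-th)/(r[b]-r[b+1]),v))
    return onz(d,L,z)[:,:2],onz(d,R,z)[:,:2]
E
python3 - <<'E'
from h import *
d=np.load('w3.npy',allow_pickle=True).item()
l,r=edges(d,125,175,287,.0537)
e=np.array([np.cos(np.radians(-10.13)),np.sin(np.radians(-10.13))]); nv=np.array([-e[1],e[0]])
for q in(l,r): a,p=fitline(q); print(a,p@e,p@nv,len(q))
B=d['frame'].astype(int)
for v in(289,291,293): print([B[v,u,1] for u in range(262,318,4)])
P=cloud(d); c=[(v,P[v,287,2].round(4),(P[v,287,:2]@e-.5606).round(4)) for v in range(276,346,2)]; print(c)
t=np.array([.4616,.3115]); print('grasp xy',t[0]*e+t[1]*nv)
E
```

```text
-9.901816 0.44816017228600535 0.2884072976414361 50
-9.982424 0.4500473143924582 0.3363325794023235 50
[np.int64(157), np.int64(161), np.int64(157), np.int64(155), np.int64(158), np.int64(157), np.int64(160), np.int64(155), np.int64(158), np.int64(158), np.int64(157), np.int64(129), np.int64(119), np.int64(111)]
[np.int64(161), np.int64(162), np.int64(162), np.int64(159), np.int64(166), np.int64(161), np.int64(160), np.int64(162), np.int64(162), np.int64(162), np.int64(160), np.int64(90), np.int64(67), np.int64(110)]
[np.int64(159), np.int64(161), np.int64(162), np.int64(157), np.int64(162), np.int64(161), np.int64(162), np.int64(161), np.int64(145), np.int64(163), np.int64(160), np.int64(89), np.int64(64), np.int64(110)]
[(276, np.float64(0.0536), np.float64(0.0005)), (278, np.float64(0.0541), np.float64(0.0023)), (280, np.float64(0.0543), np.float64(0.0042)), (282, np.float64(0.0544), np.float64(0.0061)), (284, np.float64(0.054), np.float64(0.0083)), (286, np.float64(0.0531), np.float64(0.0109)), (288, np.float64(0.0547), np.float64(0.012)), (290, np.float64(0.0438), np.float64(0.0
[... 601 characters left out ...]
64(0.0482)), (318, np.float64(0.043), np.float64(0.0512)), (320, np.float64(0.0436), np.float64(0.053)), (322, np.float64(0.0434), np.float64(0.0554)), (324, np.float64(0.0434), np.float64(0.0577)), (326, np.float64(0.0438), np.float64(0.0596)), (328, np.float64(0.0432), np.float64(0.0623)), (330, np.float64(0.0431), np.float64(0.0647)), (332, np.float64(0.044), np.float64(0.0663)), (334, np.float64(0.0436), np.float64(0.0689)), (336, np.float64(0.0431), np.float64(0.0715)), (338, np.float64(0.0365), np.float64(0.0788)), (340, np.float64(0.0391), np.float64(0.0793)), (342, np.float64(0.0417), np.float64(0.0796)), (344, np.float64(0.0459), np.float64(0.0787))]
grasp xy [0.50919152 0.22545688]
```

The second plate is unmoved: its rear edge is at rack x ≈ 72 mm, so its centre is still at −3 mm. I go to the projecting part with the fingers partly open.

>>> move_arm([
  [[0.3,0.009,0],[0,0,0]],
  [[0.292,0.009,0.3],[0,0,0]],
  [[0,0,0.6],[0,0,0]],
  [[0,0,0.6],[0,0,0]],
  [[0,0,0.5],[0,0,0]],
  [[0,0,0.2],[0,0,0]],
  [[0,0,0],[0,0,0]],
  [[0,0,0],[0,0,0]],
], claw=0.2)

```text
time_s: 13.7
position: [0.51, 0.2264, 0.0621]
tool_rot: [[-0.984, 0.176, 0.002], [0.176, 0.984, 0.0], [-0.002, 0.001, -1.0]]
ft_force: [0.2, 0.1, 0.3]
grip_width: 0.0682
gripper_force: 0.0
```

```bash
python3 - <<'E'
from h import *
go([.5093,.2262,.0155],169.87)
d=cam('wrist'); cv2.imwrite('pics/w4.png',d['frame'][:,:,::-1])
s=env.observe(); R=np.array(s['tool_rot']); c=np.array(s['position']); P=cloud(d).reshape(-1,3); T=(P-c)@R*1000
for lo,hi in((-60,-20),(20,60)):
    m=(abs(T[:,0])<16)&(T[:,1]>lo)&(T[:,1]<hi)&(P[:,2]>.06)&(T[:,2]>-60); q=T[m]; q=q[np.argsort(-q[:,2])[:400]]; print(q[:10:3].round(1).tolist(),q.min(0).round(1),q.max(0).round(1))
m=(abs(T[:,0])<30)&(P[:,2]>.05)&(P[:,2]<.058); print('plate y range',np.percentile(T[m,1],[1,99]))
E
```

```text
t 13.7 pos [0.51   0.2264 0.0621] xang 169.89 tilt [0.09 0.02] shift mm [ 0.7 -0.3 46.6] /50 [ 0.014 -0.006  0.933] turn 0.02 F [0.23 0.14 0.27] w 0.06820024885221704
[[-1.8, -35.1, -17.9], [3.5, -35.1, -18.5], [-0.9, -34.8, -18.6], [0.3, -35.1, -19.0]] [-11.1 -47.9 -28.7] [ 11.3 -34.6 -17.9]
[[2.9, 33.8, -17.4], [4.3, 33.5, -18.2], [1.0, 33.6, -18.6], [-4.8, 33.5, -18.9]] [-11.4  32.9 -28.6] [ 11.5  45.7 -17.4]
plate y range [-33.83431452  30.34529297]
```

>>> move_arm([
  [[0.01,0,0.3],[0,0,0]],
  [[0,0,0.3],[0,0,0]],
  [[0,0,0.16],[0,0,0]],
  [[0,0,0.08],[0,0,0]],
  [[0,0,0],[0,0,0]],
])

```text
time_s: 14.25
position: [0.509, 0.2264, 0.0194]
tool_rot: [[-0.984, 0.176, 0.0], [0.176, 0.984, 0.0], [-0.0, 0.0, -1.0]]
ft_force: [-0.0, 0.5, -0.5]
grip_width: 0.0682
gripper_force: 0.0
```

```bash
python3 - <<'E'
from h import *
go([.5093,.2262,.0155],169.87)
d=cam('wrist'); cv2.imwrite('pics/w5.png',cv2.resize(d['frame'][100:400,100:460],(720,600))[:,:,::-1])
E
```

```text
t 14.25 pos [0.509  0.2264 0.0194] xang 169.89 tilt [0.02 0.  ] shift mm [-0.3 -0.1  3.9] /50 [-0.006 -0.002  0.078] turn 0.02 F [-0.04  0.54 -0.47] w 0.06817319194738294
```

View pics/w5.png

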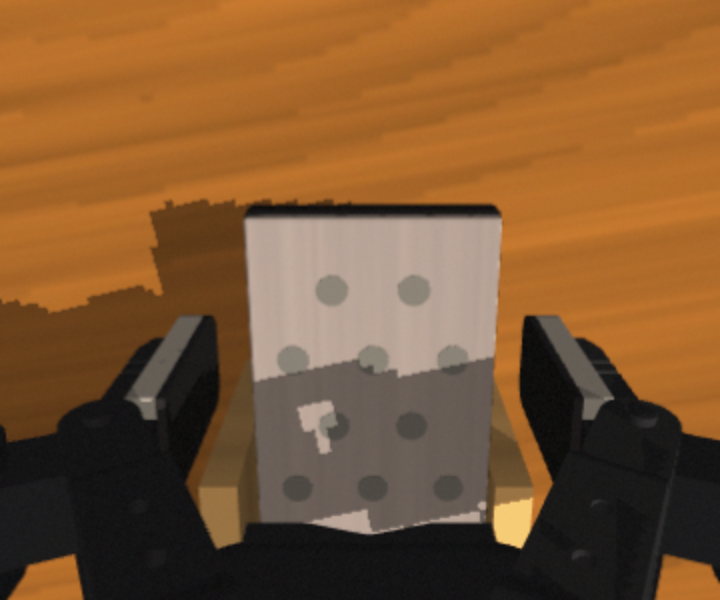

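Both fingers straddle the projecting part, clear of the walls (pads at columns ~215 and ~525 in the crop). I lower 2 mm more and close.

>>> move_arm([
  [[0,0,0.04],[0,0,0]],
  [[0,0,0],[0,0,0]],
])

```text
time_s: 14.5
position: [0.5089, 0.2264, 0.0174]
tool_rot: [[-0.984, 0.176, 0.001], [0.176, 0.984, 0.0], [-0.0, 0.0, -1.0]]
ft_force: [0.4, 0.7, 0.2]
grip_width: 0.068
gripper_force: 0.0
```

>>> move_arm([
  [[0,0,0],[0,0,0]],
  [[0,0,0],[0,0,0]],
  [[0,0,0],[0,0,0]],
  [[0,0,0],[0,0,0]],
  [[0,0,0],[0,0,0]],
  [[0,0,0],[0,0,0]],
], claw=1, force=50)

```text
time_s: 15.1
position: [0.509, 0.2264, 0.0175]
tool_rot: [[-0.984, 0.176, 0.001], [0.176, 0.984, 0.0], [-0.001, 0.0, -1.0]]
ft_force: [-0.9, 0.4, 6.1]
grip_width: 0.0492
gripper_force: 51.1
```

```bash
python3 - <<'E'
from h import *
go([.5093,.2262,.0155],169.87)
d=cam('wrist'); fronts(d)
s=env.observe(); print(s['gripper_force'],s['wrist_torque'])
P=cloud(d).reshape(-1,3); R=np.array(s['tool_rot']); c=np.array(s['position']);T=(P-c)@R*1000
m=(abs(T[:,1])<18)&(T[:,0]<36)&(T[:,0]>-5)&(P[:,2]>.045)&(P[:,2]<.062)
A=np.c_[T[m],np.ones(m.sum())]; k=np.linalg.lstsq(A[:,[0,1,3]],A[:,2],rcond=None)[0]; print('plane',k,'slope deg',np.degrees(k[:2]))
E
```

```text
t 15.1 pos [0.509  0.2264 0.0175] xang 169.89 tilt [0.04 0.01] shift mm [-0.3 -0.1  2. ] /50 [-0.006 -0.003  0.04 ] turn 0.02 F [-0.91  0.37  6.06] w 0.04924481665195843
rack x: plate1 front -0.13487846602489262 lower visible 373 [-0.13561189 -0.13519859 -0.13440126]
51.06182634830475 [-0.08711913  0.08390912 -0.03975442]
plane [ 3.36899072e-02 -1.22473263e-03 -3.62516597e+01] slope deg [ 1.93028949 -0.07017201]
```

>>> move_arm([
  [[0,0,-0.02],[0,0,0]],
  [[0,0,-0.01],[0,0,0]],
  [[0,0,0],[0,0,0]],
])

```text
time_s: 15.45
position: [0.5085, 0.2263, 0.0182]
tool_rot: [[-0.984, 0.176, -0.001], [0.176, 0.984, -0.0], [0.001, -0.0, -1.0]]
ft_force: [-0.3, -0.6, -2.0]
grip_width: 0.0491
gripper_force: 51.8
```

```bash
cat >> h.py <<'E'
def slope(d,zlo,zhi,x0=-5,x1=36,hy=18):
    s=env.observe(); P=cloud(d).reshape(-1,3); R=np.array(s['tool_rot']); c=np.array(s['position']);T=(P-c)@R*1000
    m=(abs(T[:,1])<hy)&(T[:,0]<x1)&(T[:,0]>x0)&(P[:,2]>zlo)&(P[:,2]<zhi)
    A=np.c_[T[m],np.ones(m.sum())]; k=np.linalg.lstsq(A[:,[0,1,3]],A[:,2],rcond=None)[0]; print('slope deg x,y',np.degrees(k[:2]).round(2),'z0',k[2].round(2),'world z at x=0',c[2]-k[2]/1000, m.sum())
E
python3 - <<'E'
from h import *
go([.5093,.2262,.0155],169.87); s=env.observe(); print(s['wrist_torque'],s['gripper_force'])
d=cam('wrist'); fronts(d); slope(d,.045,.065); slope(d,-.01,.02,60,140,40)
# reference: before grip, in world
d=np.load('w3.npy',allow_pickle=True).item(); P=cloud(d).reshape(-1,3); e=np.array([.9844,-.1759]); nv=np.array([.1759,.9844])
a=P[:,:2]@e-.5606; b=P[:,:2]@nv-.3123; m=(abs(b)<.018)&(a<-.02)&(a>-.13)&(P[:,2]>.045); print('ref slope',np.degrees(np.polyfit(a[m],P[m,2],1)[0]))
E
```

```text
t 15.45 pos [0.5085 0.2263 0.0182] xang 169.89 tilt [-0.06 -0.01] shift mm [-0.8  0.1  2.7] /50 [-0.017  0.001  0.055] turn 0.02 F [-0.25 -0.61 -1.95] w 0.04905232772270768
[-0.01117801  0.03843607  0.00043453] 51.83856546878815
rack x: plate1 front -0.1355098908668163 lower visible 269 [-0.13604131 -0.13567311 -0.1352945 ]
slope deg x,y [ 1.6  -0.19] z0 -36.24 world z at x=0 0.054478675905511684 9482
slope deg x,y [-0.04 -0.03] z0 18.82 world z at x=0 -0.000585628011795479 22330
ref slope -36.50875540168968
```

The wrist carries the plate's full weight (about 2 N) and the plate is nose-down by about 1.6°, so its rear is clear of the second plate. I lift a millimetre and draw it straight out.

>>> move_arm([
  [[0,0,-0.02],[0,0,0]],
  [[0.1,0,0],[0,0,0]],
  [[0.2,0,0],[0,0,0]],
  [[0.24,0,0],[0,0,0]],
  [[0.24,0,0],[0,0,0]],
  [[0.24,0,0],[0,0,0]],
  [[0.24,0,0],[0,0,0]],
  [[0.24,0,0],[0,0,0]],
  [[0.24,0,0],[0,0,0]],
  [[0.24,0,0],[0,0,0]],
  [[0.2,0,0],[0,0,0]],
  [[0.12,0,0],[0,0,0]],
  [[0,0,-0.3],[0,0,0]],
  [[0,0,-0.6],[0,0,0]],
  [[0,0,-0.6],[0,0,0]],
  [[0,0,-0.6],[0,0,0]],
  [[0,0,-0.6],[0,0,0]],
  [[0,0,-0.2],[0,0,0]],
  [[0,0,0],[0,0,0]],
])

```text
time_s: 17.4
position: [0.396, 0.2467, 0.1652]
tool_rot: [[-0.984, 0.176, 0.002], [0.176, 0.984, 0.001], [-0.002, 0.001, -1.0]]
ft_force: [-0.1, 0.2, -2.9]
grip_width: 0.0492
gripper_force: 52.6
```

```bash
python3 - <<'E'
from h import *
go([.5093,.2262,.155],169.87); s=env.observe(); print(s['wrist_torque'],s['gripper_force'])
d=cam('wrist'); z=s['position'][2]+.036; slope(d,z-.02,z+.02)
x=cam('scene'); np.save('s2.npy',x,allow_pickle=True); P=cloud(x).reshape(-1,3); R=np.array(s['tool_rot']); T=(P-s['position'])@R*1000
m=(abs(T[:,1])<22)&(T[:,0]<-18)&(T[:,0]>-112)&(abs(T[:,2]+36)<15); print(m.sum(),np.degrees(np.polyfit(T[m,0],T[m,2],1)[0]),np.percentile(T[m,0],[1,99]))
# second plate edges in rack
e=np.array([.9844,-.1759]); nv=np.array([.1759,.9844]); a=P[:,:2]@e-.5606; b=P[:,:2]@nv-.3115
m=(abs(b)<.02)&(a>-.1)&(a<.075)&(P[:,2]>.038)&(P[:,2]<.05); print('p2',m.sum(),np.percentile(a[m],[1,99]),np.median(P[m,2]))
# holder from scene
save(x,'s2.png')
E
```

```text
t 17.4 pos [0.396  0.2467 0.1652] xang 169.88 tilt [0.13 0.04] shift mm [-115.2   -0.2   10.4] /50 [-2.303 -0.005  0.209] turn 0.01 F [-0.1   0.18 -2.91] w 0.04916310675859631
[-0.00145545  0.07558928  0.02976458] 52.6480507850647
slope deg x,y [ 2.11 -0.13] z0 -37.61 world z at x=0 0.20153735757689784 9478
367 -0.9268975747580622 [-111.67974142  -19.62920795]
p2 494 [-0.07698042  0.0709279 ] 0.04351688418331706
```

```bash
python3 - <<'E'
from h import *
e=np.array([.9844,-.1759]); nv=np.array([.1759,.9844])
def ws(d,s0,s1,n,hw,z0,z1,lab):
    P=cloud(d).reshape(-1,3); a=P[:,:2]@e; b=P[:,:2]@nv-n; m=(a>s0)&(a<s1)&(abs(b)<hw)&(P[:,2]>z0)&(P[:,2]<z1)
    A=np.c_[a[m],b[m],np.ones(m.sum())]; k=np.linalg.lstsq(A,P[m,2],rcond=None)[0]; print(lab,m.sum(),np.degrees(k[:2]).round(2))
w1=np.load('w1.npy',allow_pickle=True).item(); ws(w1,.495,.58,.3115,.018,.0505,.057,'w1 plate')
x=np.load('s2.npy',allow_pickle=True).item()
ws(x,.495,.62,.3115,.018,.038,.05,'scene plate2')
ws(x,.25,.45,.2,.05,-.02,.02,'scene bench')
s=env.observe(); z=s['position'][2]+.036; c=np.array(s['position'])[:2]; sc=c@e; n=c@nv
d=cam('wrist'); ws(d,sc-.036,sc+.01,n,.018,z-.012,z+.012,'wrist held')
ws(x,sc-.036,sc+.112,n,.018,z-.015,z+.015,'scene held'); ws(x,sc+.018,sc+.112,n,.018,z-.015,z+.015,'scene held rear')
y=cam('side'); ws(y,sc-.036,sc+.112,n,.018,z-.015,z+.015,'side held');ws(y,.495,.62,.3115,.018,.038,.05,'side plate2')
E
```

```text
w1 plate 3550 [0.19 0.04]
scene plate2 386 [ 0.13 -1.3 ]
scene bench 1515 [-1.78  1.74]
wrist held 10460 [1.24 0.08]
scene held 374 [-0.48 -0.04]
scene held rear 283 [-0.45 -0.02]
side held 119 [-0.36  0.53]
side plate2 66 [ 0.39 -4.25]
```

```bash
python3 - <<'E'
from h import *
s=env.observe(); z=s['position'][2]+.0365
d=cam('wrist'); slope(d,z-.01,z+.01,-8,28,16); slope(d,z-.01,z+.01,-8,22,16)
P=cloud(d).reshape(-1,3); R=np.array(s['tool_rot']); T=(P-s['position'])@R*1000
for a in range(-10,40,4):
    m=(abs(T[:,1])<16)&(T[:,0]>a)&(T[:,0]<a+4)&(abs(T[:,2]+36)<15); print(a+2,np.median(T[m,2]).round(2),m.sum())
y=np.load('s2.npy',allow_pickle=True).item(); P=cloud(y).reshape(-1,3); T=(P-s['position'])@R*1000
for a in range(-120,40,12):
    m=(abs(T[:,1])<18)&(T[:,0]>a)&(T[:,0]<a+12)&(abs(T[:,2]+36)<15); print(a+6,np.median(T[m,2]).round(2),m.sum())
l,r=edges(d,0,1,287,.2) if 0 else (0,0)
E
```

```text
slope deg x,y [-0.37  0.02] z0 -35.83 world z at x=0 0.19909609580458043 6793
slope deg x,y [-0.43  0.02] z0 -35.83 world z at x=0 0.19909238129270845 5544
-8 -35.93 684
-4 -35.95 689
0 -35.96 704
4 -36.05 712
8 -36.04 756
12 -36.05 769
16 -36.04 783
20 -36.19 794
24 -36.16 831
28 -36.12 843
32 -36.19 857
36 -33.42 950
40 nan 0
-114 -34.29 41
-102 -36.6 40
-90 -36.01 37
-78 -36.74 37
-66 -36.8 36
-54 -36.77 35
-42 -36.46 35
-30 -36.37 36
-18 -36.9 34
-6 -37.17 31
6 -36.86 27
18 -37.2 14
30 -37.41 3
42 nan 0
  return _methods._mean(a, axis=axis, dtype=dtype,
  ret = ret.dtype.type(ret / rcount)
```

The plate is held practically level (0.4°) with its face at tool z −36 mm, and plate 2 is undisturbed. Next I carry it to a spot beside the holder and look down.

>>> move_arm([
  [[-0.2,-0.25,-0.125],[0,0,0]],
  [[-0.45,-0.5,-0.125],[0,0,0]],
  [[-0.48,-0.555,-0.125],[0,0,0]],
  [[-0.48,-0.555,-0.125],[0,0,0]],
  [[-0.48,-0.555,-0.125],[0,0,0]],
  [[-0.48,-0.555,-0.125],[0,0,0]],
  [[-0.48,-0.555,-0.125],[0,0,0]],
  [[-0.48,-0.555,-0.125],[0,0,0]],
  [[-0.48,-0.555,-0.125],[0,0,0]],
  [[-0.48,-0.555,-0.125],[0,0,0]],
  [[-0.48,-0.555,-0.125],[0,0,0]],
  [[-0.48,-0.555,-0.125],[0,0,0]],
  [[-0.29,-0.35,0],[0,0,0]],
  [[0,0,0],[0,0,0]],
  [[0,0,0],[0,0,0]],
])

```text
time_s: 19.15
position: [0.6195, -0.1312, 0.2381]
tool_rot: [[-0.984, 0.176, -0.002], [0.176, 0.984, 0.001], [0.003, 0.001, -1.0]]
ft_force: [-0.7, 0.1, -3.5]
grip_width: 0.0491
gripper_force: 52.6
```

```bash
python3 - <<'E'
from h import *
go([.62,-.13,.24],169.87)
d=cam('wrist'); np.save('w6.npy',d,allow_pickle=True); cv2.imwrite('pics/w6.png',cv2.resize(d['frame'],(784,588))[:,:,::-1])
E
```

```text
t 19.15 pos [ 0.6195 -0.1312  0.2381] xang 169.85 tilt [-0.14  0.07] shift mm [-0.3  1.3 -1.9] /50 [-0.005  0.026 -0.038] turn -0.02 F [-0.66  0.12 -3.49] w 0.049071181050000454
```

View pics/w6.png

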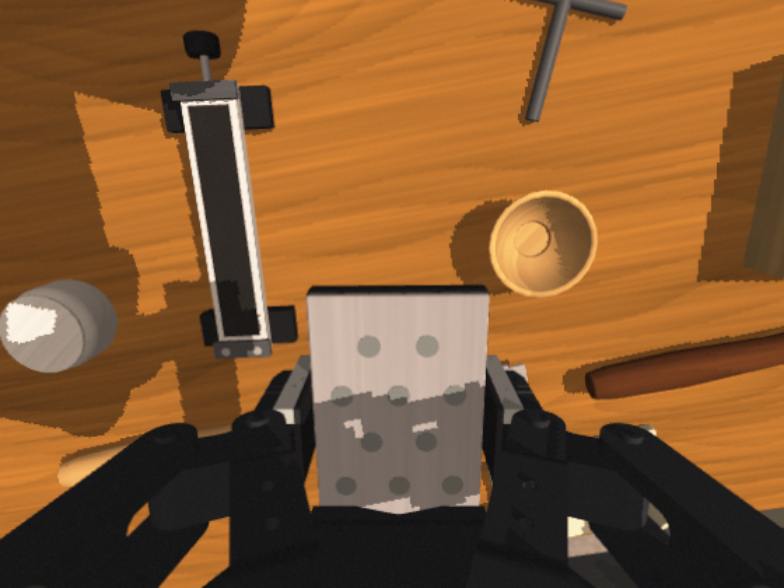

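The holder is fully in view: knob at (202,45), adjustable-jaw face at row ~100, bed between columns 185–265, fixed jaw with two bolts at row ~348 (enlarged pixels). The wax tin at (55,325) is about 80 mm off to its side.

```bash
python3 - <<'E'
from h import *
d=np.load('w6.npy',allow_pickle=True).item(); f=d['frame'].astype(int); G=f.mean(2); P=cloud(d)
m=np.zeros((420,560),bool)
for v in range(80,200):
    uc=int(210/1.4+(v*1.4-100)*(242-210)/(335-100)/1.4); m[v,uc-6:uc+7]=True
zb=np.median(P[m][:,2]); print('bed z',zb)
ins=[];ino=[]
L=[];R=[];LO=[]
for v in range(80,232):
    uc=int(210/1.4+(v*1.4-100)*(242-210)/(335-100)/1.4)
    r=G[v,uc-30:uc+30]
    i=30
    while r[i]<130 and i<58: i+=1
    a=uc-30+i-(r[i]-130)/(r[i]-r[i-1]); 
    j=30
    while r[j]<130 and j>1: j-=1
    b=uc-30+j+(r[j]-130)/(r[j]-r[j+1])
    if a-b>15: R.append((a,v));L.append((b,v))
l=onz(d,L,zb)[:,:2]; r=onz(d,R,zb)[:,:2]; fl=fitline(l);fr=fitline(r); print(len(L),fl,fr)
ang=(fl[0]+fr[0])/2; e=np.array([np.cos(np.radians(ang)),np.sin(np.radians(ang))]); nv=np.array([-e[1],e[0]])
print('ang',ang,'n',fl[1]@nv,fr[1]@nv,'mid',(fl[1]+fr[1])@nv/2)
n=(fl[1]+fr[1])@nv/2
ss=np.arange(.56,.75,.001) 
for lab,rng in(('fix',np.arange(.66,.74,.0015)),('adj',np.arange(.46,.54,.0015))):
    pts=np.array([np.r_[s*e+(n+.005)*nv,zb] for s in rng]); uv=proj(d,pts)
    print(lab,[(round(s,4),int(G[int(round(q[1])),int(round(q[0]))]),round(P[int(round(q[1])),int(round(q[0])),2]*1000)) for s,q in zip(rng,uv)])
E
```

```text
bed z 0.03294451696755399
152 (np.float32(-7.863055), array([ 0.55640984, -0.27182505], dtype=float32)) (np.float32(-7.5639997), array([ 0.5489152 , -0.24111888], dtype=float32))
ang -7.7135277 n -0.19468404 -0.16526164 mid -0.17997284
fix [(np.float64(0.66), 41, 33), (np.float64(0.6615), 41, 33), (np.float64(0.663), 41, 34), (np.float64(0.6645), 41, 34), (np.float64(0.666), 43, 33), (np.float64(0.6675), 43, 33), (np.float64(0.669), 43, 31), (np.float64(0.6705), 41, 32), (np.float64(0.672), 31, 34), (np.float64(0.6735), 26, 32), (np.float64(0.675), 24, 35), (np.float64(0.6765), 25, 34), (np.float64(0.678), 26, 34), (np.float64(0.6795), 26, 33), (np.float64(0.681), 24, 33), (np.float64(0.6825), 26, 34), (np.float64(0.684), 27, 33), (np.float64(0.6855), 22, 34), (np.float64(0.687), 27, 33), (np.float64(0.6885), 25, 33), (np.float64(0.69), 26, 33), (np.float64(0.6915), 24, 32), (np.float64(0.693), 59, 33), (np.float64(0.6945), 111, 32), (np.float64(0.696), 137, 33), (np.float64(0.6975), 109, 33), (np.float64(0.699), 51, 38), (np.float64(0.7005), 52, 38), (np.float64(0.702), 52, 39), (np
[... 1625 characters left out ...]
t64(0.505), 85, 38), (np.float64(0.5065), 96, 40), (np.float64(0.508), 91, 39), (np.float64(0.5095), 92, 39), (np.float64(0.511), 93, 39), (np.float64(0.5125), 57, 37), (np.float64(0.514), 149, 33), (np.float64(0.5155), 210, 33), (np.float64(0.517), 76, 34), (np.float64(0.5185), 44, 33), (np.float64(0.52), 43, 34), (np.float64(0.5215), 42, 34), (np.float64(0.523), 42, 33), (np.float64(0.5245), 42, 32), (np.float64(0.526), 44, 33), (np.float64(0.5275), 42, 33), (np.float64(0.529), 44, 33), (np.float64(0.5305), 43, 33), (np.float64(0.532), 44, 33), (np.float64(0.5335), 43, 33), (np.float64(0.535), 40, 32), (np.float64(0.5365), 41, 32), (np.float64(0.538), 42, 33), (np.float64(0.5395), 41, 33)]
```

```bash
python3 - <<'E'
from h import *
d=np.load('w6.npy',allow_pickle=True).item(); s=env.observe(); R=np.array(s['tool_rot']); c=np.array(s['position']); z=c[2]+.0361
l,r=edges(d,214,262,284,z,half=85,th=60)
def tl(q): return (np.c_[q,np.full(len(q),z)]-c)@R*1000
for q in(l,r):
    t=tl(q); k=np.polyfit(t[:,0],t[:,1],1); print('tool y at x=0',k[1].round(2),'slope deg',np.degrees(k[0]).round(2), t[0].round(1),t[-1].round(1))
G=d['frame'].mean(2)
for u in(235,260,284,310,335): print(u,[int(x) for x in G[203:214,u]], 'front x at', [tl(onz(d,[(u,v)],z)[:,:2])[0,0].round(1) for v in(207,208,209,210)])
E
```

```text
Traceback (most recent call last):
  File "h.py", line 49, in edges
    L.append((uc-half+a-(r[a]-th)/(r[a]-r[a-1]),v)); R.append((uc-half+b+(r[b]-th)/(r[b]-r[b+1]),v))
                                                                                         ~^^^^^
IndexError: index 170 is out of bounds for axis 0 with size 170
```

```bash
python3 - <<'E'
from h import *
d=np.load('w6.npy',allow_pickle=True).item(); s=env.observe(); R=np.array(s['tool_rot']); c=np.array(s['position']); z=c[2]+.0361
l,r=edges(d,214,252,284,z,half=68,th=115)
def tl(q): return (np.c_[q,np.full(len(q),z)]-c)@R*1000
for q in(l,r):
    t=tl(q); k=np.polyfit(t[:,0],t[:,1],1); print('tool y at x=0',k[1].round(2),'slope deg',np.degrees(k[0]).round(2), t[0].round(1),t[-1].round(1))
G=d['frame'].mean(2)
for u in(235,260,284,310,335): print(u,[int(x) for x in G[203:214,u]], 'front x at', [tl(onz(d,[(u,v)],z)[:,:2])[0,0].round(1) for v in(207,208,209,210)])
E
```

```text
tool y at x=0 -25.36 slope deg -0.54 [ 34.2 -25.7 -36. ] [ 19.5 -25.5 -36.1]
tool y at x=0 22.79 slope deg -0.38 [ 34.1  22.6 -36. ] [ 19.4  22.7 -36. ]
235 [103, 51, 18, 20, 24, 29, 55, 86, 139, 172, 180] front x at [np.float64(36.9), np.float64(36.5), np.float64(36.1), np.float64(35.7)]
260 [96, 36, 19, 21, 26, 34, 68, 100, 145, 176, 180] front x at [np.float64(36.9), np.float64(36.5), np.float64(36.1), np.float64(35.7)]
284 [88, 32, 18, 22, 26, 39, 70, 105, 150, 177, 180] front x at [np.float64(36.9), np.float64(36.5), np.float64(36.1), np.float64(35.7)]
310 [89, 18, 19, 24, 28, 34, 71, 117, 156, 176, 182] front x at [np.float64(36.8), np.float64(36.5), np.float64(36.1), np.float64(35.7)]
335 [44, 19, 21, 21, 28, 43, 75, 126, 160, 176, 180] front x at [np.float64(36.8), np.float64(36.4), np.float64(36.1), np.float64(35.7)]
```

>>> move_arm([
  [[0,0,0],[0,0,-0.135]],
  [[0,0,0],[0,0,-0.135]],
  [[0.11,-0.264,0],[0,0,0]],
  [[0.21,-0.528,0],[0,0,0]],
  [[0.21,-0.528,0],[0,0,0]],
  [[0.21,-0.528,0],[0,0,0]],
  [[0.21,-0.528,0],[0,0,0]],
  [[0.1,-0.264,0.2],[0,0,0]],
  [[0,0,0.5],[0,0,0]],
  [[0,0,0.6],[0,0,0]],
  [[0,0,0.6],[0,0,0]],
  [[0,0,0.6],[0,0,0]],
  [[0,0,0.5],[0,0,0]],
  [[0,0,0.2],[0,0,0]],
  [[0,0,0],[0,0,0]],
  [[0,0,0],[0,0,0]],
])

```text
time_s: 20.8
position: [0.55, -0.255, 0.0807]
tool_rot: [[-0.99, 0.138, 0.001], [0.138, 0.99, -0.001], [-0.002, -0.001, -1.0]]
ft_force: [0.1, -0.8, -1.8]
grip_width: 0.049
gripper_force: 52.6
```

```bash
python3 - <<'E'
from h import *
go([.5491,-.2547,.03],172.0)
d=cam('wrist'); np.save('w7.npy',d,allow_pickle=True); save(d,'w7.png'); s=env.observe(); slope(d,.08,.13,-8,28,16)
c=np.array(s['position']); print('plate face expected z',c[2]+.036)
x=cam('scene'); P=cloud(x).reshape(-1,3); a=np.radians(-7.71); e=np.array([np.cos(a),np.sin(a)]); nv=np.array([-e[1],e[0]]); A=P[:,:2]@e; b=P[:,:2]@nv+.18
m=(abs(b)<.03)&(A>.5)&(A<.75)&(abs(P[:,2]-c[2]-.036)<.006); print('scene plate s',np.percentile(A[m],[1,99]),'n',np.percentile(b[m],[2,98]),np.degrees(np.polyfit(A[m],P[m,2],1)[0]),m.sum())
E
```

```text
t 20.8 pos [ 0.55   -0.255   0.0807] xang 172.06 tilt [ 0.08 -0.06] shift mm [ 1.   0.2 50.7] /50 [0.02  0.004 1.014] turn 0.06 F [ 0.1  -0.81 -1.82] w 0.04901621557510094
slope deg x,y [-0.39 -0.06] z0 -35.6 world z at x=0 0.11663792444199145 6765
plate face expected z 0.11703351793849232
scene plate s [0.55925235 0.6921103 ] n [-0.02246156  0.02616836] -0.59234739716048 1184
```

>>> move_arm([
  [[0.02,0.004,0],[0,-0.06,0]],
  [[0,0,0.4],[0,0,0]],
  [[0,0,0.4],[0,0,0]],
  [[0,0,0.24],[0,0,0]],
  [[0,0,0.1],[0,0,0]],
  [[0,0,0.06],[0,0,0]],
  [[0,0,0],[0,0,0]],
  [[0,0,0],[0,0,0]],
])

```text
time_s: 21.7
position: [0.5494, -0.2546, 0.0204]
tool_rot: [[-0.99, 0.138, 0.009], [0.138, 0.99, -0.002], [-0.01, -0.001, -1.0]]
ft_force: [-0.9, -0.2, -2.6]
grip_width: 0.0488
gripper_force: 52.6
```

```bash
python3 - <<'E'
from h import *
go([.5491,-.2547,.007],172.0)
d=cam('wrist'); save(d,'w8.png'); s=env.observe(); slope(d,.04,.08,-8,28,16); P=cloud(d).reshape(-1,3);R=np.array(s['tool_rot']); T=(P-s['position'])@R*1000
m=(abs(T[:,1])<10)&(T[:,0]>45)&(T[:,0]<90)&(P[:,2]>.02); print('bed z near',np.median(P[m,2]),m.sum())
E
```

```text
t 21.7 pos [ 0.5494 -0.2546  0.0204] xang 172.05 tilt [ 0.54 -0.11] shift mm [ 0.4 -0.1 13.4] /50 [ 0.009 -0.002  0.267] turn 0.05 F [-0.87 -0.23 -2.56] w 0.048811768398603496
slope deg x,y [-0.42  0.  ] z0 -35.94 world z at x=0 0.05628627826102903 6776
bed z near 0.033994249588101405 5376
```

>>> move_arm([
  [[0,0,0.08],[0,0,0]],
  [[0,0,0.06],[0,0,0]],
  [[0,0,0.04],[0,0,0]],
  [[0,0,0.02],[0,0,0]],
  [[0,0,0],[0,0,0]],
  [[0,0,0],[0,0,0]],
])

```text
time_s: 22.35
position: [0.5492, -0.2545, 0.0097]
tool_rot: [[-0.99, 0.138, 0.008], [0.138, 0.99, -0.001], [-0.008, -0.0, -1.0]]
ft_force: [0.0, -0.8, -2.5]
grip_width: 0.0488
gripper_force: 52.6
```

>>> move_arm([
  [[0,0,0.01],[0,0,0]],
  [[0,0,0],[0,0,0]],
])

```text
time_s: 22.55
position: [0.5491, -0.2544, 0.0092]
tool_rot: [[-0.99, 0.138, 0.008], [0.138, 0.99, -0.001], [-0.008, -0.0, -1.0]]
ft_force: [-0.7, 0.5, -2.0]
grip_width: 0.0494
gripper_force: 52.6
```

>>> move_arm([
  [[0,0,0.01],[0,0,0]],
  [[0,0,0],[0,0,0]],
])

```text
time_s: 22.75
position: [0.5491, -0.2544, 0.0086]
tool_rot: [[-0.99, 0.138, 0.008], [0.138, 0.99, -0.001], [-0.008, 0.0, -1.0]]
ft_force: [-0.1, 0.7, -2.1]
grip_width: 0.0492
gripper_force: 52.6
```

>>> move_arm([
  [[0,0,0.01],[0,0,0]],
  [[0,0,0],[0,0,0]],
])

```text
time_s: 22.95
position: [0.5491, -0.2544, 0.0081]
tool_rot: [[-0.99, 0.138, 0.008], [0.138, 0.99, -0.001], [-0.008, 0.0, -1.0]]
ft_force: [0.6, -0.0, -2.5]
grip_width: 0.0488
gripper_force: 52.6
```

>>> move_arm([
  [[0,0,0.006],[0,0,0]],
  [[0,0,0],[0,0,0]],
])

```text
time_s: 23.15
position: [0.5491, -0.2544, 0.0078]
tool_rot: [[-0.99, 0.138, 0.008], [0.138, 0.99, -0.001], [-0.008, 0.0, -1.0]]
ft_force: [0.2, 0.8, -1.5]
grip_width: 0.0489
gripper_force: 52.6
```

>>> move_arm([
  [[0,0,0.006],[0,0,0]],
  [[0,0,0],[0,0,0]],
])

```text
time_s: 23.35
position: [0.5491, -0.2544, 0.0075]
tool_rot: [[-0.99, 0.138, 0.008], [0.138, 0.99, -0.001], [-0.008, -0.0, -1.0]]
ft_force: [0.1, -0.3, -1.6]
grip_width: 0.049
gripper_force: 52.6
```

>>> move_arm([
  [[0,0,0.006],[0,0,0]],
  [[0,0,0],[0,0,0]],
])

```text
time_s: 23.55
position: [0.5491, -0.2544, 0.0072]
tool_rot: [[-0.99, 0.138, 0.008], [0.138, 0.99, -0.001], [-0.008, 0.0, -1.0]]
ft_force: [-0.6, -0.2, -2.5]
grip_width: 0.0492
gripper_force: 52.6
```

>>> move_arm([
  [[0,0,0.006],[0,0,0]],
  [[0,0,0],[0,0,0]],
])

```text
time_s: 23.75
position: [0.5492, -0.2544, 0.0069]
tool_rot: [[-0.99, 0.138, 0.008], [0.138, 0.99, -0.001], [-0.008, 0.0, -1.0]]
ft_force: [0.0, 0.2, -2.9]
grip_width: 0.0491
gripper_force: 52.6
```

>>> move_arm([
  [[0,0,0.006],[0,0,0]],
  [[0,0,0],[0,0,0]],
])

```text
time_s: 23.95
position: [0.5491, -0.2544, 0.0068]
tool_rot: [[-0.99, 0.138, 0.008], [0.138, 0.99, -0.001], [-0.008, -0.0, -1.0]]
ft_force: [-0.1, 0.1, -1.1]
grip_width: 0.0486
gripper_force: 52.8
```

```bash
python3 - <<'E'
from h import *
go([.5491,-.2547,.007],172.0)
d=cam('wrist'); s=env.observe(); print(s['wrist_torque'],s['ft_force']); slope(d,.03,.06,-8,28,16); P=cloud(d).reshape(-1,3);R=np.array(s['tool_rot']); T=(P-s['position'])@R*1000
m=(abs(T[:,1])<10)&(T[:,0]>45)&(T[:,0]<90)&(P[:,2]>.02); print('bed z near',np.median(P[m,2]),m.sum())
E
```

```text
t 23.95 pos [ 0.5491 -0.2544  0.0068] xang 172.05 tilt [ 0.48 -0.07] shift mm [ 0.  -0.3 -0.2] /50 [ 0.    -0.005 -0.005] turn 0.05 F [-0.08  0.09 -1.13] w 0.04858384279975226
[ 0.09724236  0.17972802 -0.00998992] [-0.310911   -0.04799054 -0.39779521]
slope deg x,y [-0.48 -0.04] z0 -35.93 world z at x=0 0.04272020814407121 6790
bed z near 0.03390564187672383 6348
```

Contact with the bed has started. I settle 0.3 mm more and release.

>>> move_arm([
  [[0,0,0.006],[0,0,0]],
  [[0,0,0],[0,0,0]],
])

```text
time_s: 24.2
position: [0.5492, -0.2544, 0.0067]
tool_rot: [[-0.99, 0.138, 0.009], [0.138, 0.99, -0.001], [-0.009, -0.0, -1.0]]
ft_force: [-1.5, 1.3, 3.6]
grip_width: 0.0491
gripper_force: 53.3
```

>>> move_arm([
  [[0,0,0],[0,0,0]],
  [[0,0,0],[0,0,0]],
  [[0,0,0],[0,0,0]],
  [[0,0,0],[0,0,0]],
  [[0,0,0],[0,0,0]],
], claw=0.25)

```text
time_s: 24.7
position: [0.5492, -0.2545, 0.0063]
tool_rot: [[-0.99, 0.138, 0.008], [0.138, 0.99, -0.001], [-0.008, -0.0, -1.0]]
ft_force: [-0.5, 0.2, -0.5]
grip_width: 0.0642
gripper_force: 0.0
```

>>> move_arm([
  [[0,0,-0.2],[0,0,0]],
  [[0,0,-0.4],[0,0,0]],
  [[0,0,-0.6],[0,0,0]],
  [[0,0,-0.7],[0,0,0]],
  [[0,0,-0.7],[0,0,0]],
  [[0,0,-0.4],[0,0,0]],
  [[0,0,0],[0,0.06,0]],
  [[0,0,0],[0,0,0]],
])

```text
time_s: 25.5
position: [0.5478, -0.2541, 0.1563]
tool_rot: [[-0.99, 0.138, -0.0], [0.138, 0.99, -0.0], [0.0, -0.0, -1.0]]
ft_force: [-0.7, 1.2, 0.2]
grip_width: 0.064
gripper_force: 0.0
```

```bash
python3 - <<'E'
from h import *
go([.5491,-.2547,.16],172.29)
d=cam('wrist'); np.save('w9.npy',d,allow_pickle=True); cv2.imwrite('pics/w9.png',d['frame'][:,:,::-1])
E
```

```text
t 25.5 pos [ 0.5478 -0.2541  0.1563] xang 172.05 tilt [-0.01 -0.  ] shift mm [-1.4 -0.4 -3.7] /50 [-0.028 -0.008 -0.074] turn -0.24 F [-0.71  1.18  0.17] w 0.06396217259821961
```

View pics/w9.png

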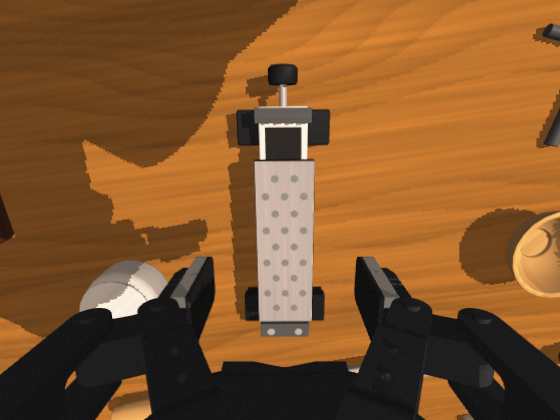

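The plate lies face up on the bed (columns 255–314, rows 160–320), nearly central and just short of the fixed jaw at row ~323. That was my last viewing, so from here I use numbers only. Now I measure its pose relative to the holder.

```bash
cat >> h.py <<'E'
def placed(d,zf=.0437,ang=-7.71,v0=170,v1=245,uc=284):
    """plate on bed, holder frame (mm): x from middle (s0=.606), y from centreline (n0=-.180)"""
    a=np.radians(ang); e=np.array([np.cos(a),np.sin(a)]); nv=np.array([-e[1],e[0]])
    H=lambda uv,z:np.c_[(onz(d,uv,z)[:,:2]@e-.606),(onz(d,uv,z)[:,:2]@nv+.18)]*1000
    B=d['frame'][:,:,2].astype(float); out=[]
    for sg in(-1,1):
        pts=[]
        for v in range(v0,v1):
            u=uc
            ok=lambda w:B[v,w]>110 or B[v,w+3*sg]>110 or B[v,w+8*sg]>110
            while abs(u-uc)<45 and ok(u): u+=sg
            p=B[v,u-sg];q=B[v,u]; pts.append((u-sg+sg*(p-110)/(p-q) if p!=q else u,v))
        h=H(pts,zf); k=np.polyfit(h[:,0],h[:,1],1); r=h[:,1]-np.polyval(k,h[:,0]); g=abs(r)<1; k=np.polyfit(h[g,0],h[g,1],1); out.append(k)
        print('edge',sg,'y at x=0',k[1].round(2),'slope',np.degrees(k[0]).round(2),'rms',r[g].std().round(2),g.sum())
    return H,B,out
E
python3 - <<'E'
from h import *
d=np.load('w9.npy',allow_pickle=True).item()
H,B,o=placed(d)
G=d['frame'].mean(2)
for u in(268,284,300):
    print(u,'rear',[(v,int(G[v,u])) for v in range(154,166)],'front',[(v,int(G[v,u])) for v in range(315,330)])
print('rear x by row',[(v,H([(284,v)],.0437)[0].round(1).tolist()) for v in(158,160,162)],'front',[(v,H([(284,v)],.0437)[0,0].round(1)) for v in(318,320,322)])
# bed white stripes
for v in range(132,154,4):
    r=G[v,255:315]; print(v,[int(x) for x in r])
print(H([(264,140),(303,140)],.0335))
P=cloud(d); print('face z',np.median(P[170:240,270:300,2]),'adj jaw',[(v,round(P[v,284,2]*1000)) for v in range(100,132,2)])
print('jaw rows',[(v,int(G[v,284]),round(P[v,284,2]*1000),) for v in range(316,340)], H([(284,120),(284,122),(284,124)],.0335)[:,0])
E
```

```text
edge -1 y at x=0 -23.29 slope 0.07 rms 0.07 75
edge 1 y at x=0 25.09 slope 0.08 rms 0.12 75
268 rear [(154, 43), (155, 44), (156, 43), (157, 41), (158, 40), (159, 29), (160, 44), (161, 139), (162, 186), (163, 187), (164, 186), (165, 186)] front [(315, 177), (316, 178), (317, 177), (318, 177), (319, 177), (320, 163), (321, 117), (322, 46), (323, 58), (324, 82), (325, 94), (326, 90), (327, 92), (328, 95), (329, 120)]
284 rear [(154, 42), (155, 41), (156, 41), (157, 42), (158, 39), (159, 26), (160, 51), (161, 136), (162, 179), (163, 183), (164, 182), (165, 183)] front [(315, 183), (316, 184), (317, 185), (318, 185), (319, 184), (320, 164), (321, 101), (322, 39), (323, 57), (324, 84), (325, 92), (326, 91), (327, 91), (328, 92), (329, 93)]
300 rear [(154, 67), (155, 68), (156, 67), (157, 69), (158, 66), (159, 48), (160, 71), (161, 143), (162, 181), (163, 181), (164, 182), (165, 181)] front [(315, 180), (316, 180), (317, 180), (318, 181), (319, 181), (320, 161), (321, 94), (322, 48), (323, 63), (324, 88), (325, 94), (326, 92), (327, 92), (328, 115), (329, 160)]
rear x by row [(158, [-65.9,
[... 1686 characters left out ...]
 121, 122]
[[-79.42606502 -15.53531569]
 [-79.27357424  16.48318567]]
face z 0.04273772132403922 adj jaw [(100, 29), (102, 29), (104, 29), (106, 32), (108, 38), (110, 38), (112, 38), (114, 39), (116, 39), (118, 39), (120, 38), (122, 38), (124, 33), (126, 33), (128, 34), (130, 33)]
jaw rows [(316, 184, 43), (317, 185, 43), (318, 185, 43), (319, 184, 43), (320, 164, 42), (321, 101, 42), (322, 39, 37), (323, 57, 37), (324, 84, 39), (325, 92, 39), (326, 91, 39), (327, 91, 39), (328, 92, 38), (329, 93, 39), (330, 92, 39), (331, 93, 40), (332, 94, 39), (333, 93, 38), (334, 91, 39), (335, 93, 37), (336, 102, 40), (337, 115, 0), (338, 112, 0), (339, 114, -1)] [-95.17320981 -93.61434945 -92.05033209]
```

The plate is square to 0.1° and about 0.9 mm off centre. It is 6–7 mm short of the fixed jaw, with its rear end at holder x ≈ −64.5 mm. I close the fingers and move above the gap behind it.

>>> move_arm([
  [[0.3,0,0],[0,0,-0.03]],
  [[0.4,-0.01,0],[0,0,0]],
  [[0.288,0,0.2],[0,0,0]],
  [[0,0,0.5],[0,0,0]],
  [[0,0,0.5],[0,0,0]],
  [[0,0,0.4],[0,0,0]],
  [[0,0,0.12],[0,0,0]],
  [[0,0,0],[0,0,0]],
  [[0,0,0],[0,0,0]],
], claw=1, force=60)

```text
time_s: 26.45
position: [0.4992, -0.2482, 0.0708]
tool_rot: [[-0.991, 0.134, 0.0], [0.134, 0.991, -0.0], [-0.001, -0.0, -1.0]]
ft_force: [-0.2, -0.5, 0.2]
grip_width: 0.0001
gripper_force: 0.0
```

```bash
python3 - <<'E'
from h import *
go([.49878,-.24766,.0291],172.29)
d=cam('wrist'); s=env.observe(); R=np.array(s['tool_rot']); c=np.array(s['position']); P=cloud(d).reshape(-1,3); T=(P-c)@R*1000
m=(abs(T[:,0])<16)&(abs(T[:,1])<20)&(P[:,2]>.06)&(T[:,2]>-40); q=T[m]; print('finger x,y,z range',np.percentile(q,[1,99],axis=0).round(1).tolist(),m.sum())
# adj jaw top edge & front face in holder frame
a=np.radians(-7.71); e=np.array([np.cos(a),np.sin(a)]); nv=np.array([-e[1],e[0]]); A=P[:,:2]@e-.606; b=P[:,:2]@nv+.18
m=(abs(b)<.018)&(A<-.085)&(A>-.12)&(P[:,2]>.0355)&(P[:,2]<.045); print('adj jaw x',np.percentile(A[m],[2,98]),np.median(P[m,2]),m.sum())
E
```

```text
t 26.45 pos [ 0.4992 -0.2482  0.0708] xang 172.29 tilt [ 0.03 -0.02] shift mm [ 0.5  0.5 41.7] /50 [0.01  0.011 0.834] turn 0.0 F [-0.19 -0.55  0.23] w 0.00010710813273925472
finger x,y,z range [[6.1, -14.0, -39.7], [11.3, 12.6, -16.2]] 1565
adj jaw x [-0.10463415 -0.09310575] 0.03866399447266876 1274
```

>>> move_arm([
  [[0.01,0.01,0.3],[0,0,0]],
  [[0,0,0.24],[0,0,0]],
  [[0,0,0.14],[0,0,0]],
  [[0,0,0.08],[0,0,0]],
  [[0,0,0.04],[0,0,0]],
  [[0,0,0],[0,0,0]],
  [[0,0,0],[0,0,0]],
])

```text
time_s: 27.2
position: [0.4987, -0.2476, 0.0307]
tool_rot: [[-0.991, 0.134, 0.001], [0.134, 0.991, -0.0], [-0.001, -0.0, -1.0]]
ft_force: [0.2, -0.5, -0.5]
grip_width: 0.0
gripper_force: 0.0
```

>>> move_arm([
  [[0,0,0.01],[0,0,0]],
  [[0,0,0.01],[0,0,0]],
  [[0,0,0],[0,0,0]],
])

```text
time_s: 27.5
position: [0.4985, -0.2475, 0.0294]
tool_rot: [[-0.991, 0.134, 0.0], [0.134, 0.991, -0.0], [-0.0, -0.0, -1.0]]
ft_force: [0.3, -0.6, -0.2]
grip_width: -0.0003
gripper_force: 0.0
```

```bash
cat >> h.py <<'E'
def hold():
    s=env.observe(); a=np.radians(-7.71); e=np.array([np.cos(a),np.sin(a)]); nv=np.array([-e[1],e[0]]); c=np.array(s['position']); F=np.array(s['ft_force'])
    print('t',s['time_s'],'TCP holder x,y,z mm',((c[:2]@e-.606)*1000).round(2),((c[:2]@nv+.18)*1000).round(2),(c[2]*1000).round(2),'F along,lat,up',(F[:2]@e).round(2),(F[:2]@nv).round(2),F[2].round(2))
E
python3 - <<'E'
from h import *
hold()
E
```

```text
t 27.5 TCP holder x,y,z mm -78.82 1.64 29.37 F along,lat,up 0.35 -0.52 -0.25
```

>>> move_arm([
  [[-0.014,0,0],[0,0,0]],
  [[0,0,0.01],[0,0,0]],
  [[0,0,0.01],[0,0,0]],
  [[0,0,0.01],[0,0,0]],
  [[0,0,0],[0,0,0]],
])

```text
time_s: 28.0
position: [0.4991, -0.2476, 0.0277]
tool_rot: [[-0.991, 0.134, -0.0], [0.134, 0.991, 0.0], [0.0, 0.0, -1.0]]
ft_force: [-0.3, 0.2, 0.7]
grip_width: -0.0
gripper_force: 0.0
```

>>> move_arm([
  [[0,0,0.01],[0,0,0]],
  [[0,0,0.01],[0,0,0]],
  [[0,0,0.01],[0,0,0]],
  [[0,0,0.01],[0,0,0]],
  [[0,0,0],[0,0,0]],
])

```text
time_s: 28.5
position: [0.4991, -0.2476, 0.0258]
tool_rot: [[-0.991, 0.134, -0.0], [0.134, 0.991, 0.0], [0.0, 0.0, -1.0]]
ft_force: [0.1, -0.6, 0.6]
grip_width: -0.0001
gripper_force: 0.0
```

```bash
python3 - <<'E'
from h import *
hold()
E
```

```text
t 28.5 TCP holder x,y,z mm -78.16 1.64 25.75 F along,lat,up 0.19 -0.57 0.56
```

>>> move_arm([
  [[-0.02,0,0],[0,0,0]],
  [[-0.02,0,0],[0,0,0]],
  [[-0.02,0,0],[0,0,0]],
  [[0,0,0],[0,0,0]],
])

```text
time_s: 28.9
position: [0.5022, -0.248, 0.0258]
tool_rot: [[-0.991, 0.134, 0.0], [0.134, 0.991, -0.0], [-0.0, -0.0, -1.0]]
ft_force: [-0.0, 0.0, 1.1]
grip_width: -0.0
gripper_force: 0.0
```

>>> move_arm([
  [[-0.02,0,0],[0,0,0]],
  [[-0.02,0,0],[0,0,0]],
  [[0,0,0],[0,0,0]],
])

```text
time_s: 29.2
position: [0.5042, -0.2483, 0.0258]
tool_rot: [[-0.991, 0.134, 0.0], [0.134, 0.991, -0.0], [-0.0, -0.0, -1.0]]
ft_force: [-0.3, 0.2, -0.0]
grip_width: -0.0002
gripper_force: 0.1
```

```bash
python3 - <<'E'
from h import *
hold()
d=cam('wrist'); P=cloud(d); print(d['frame'].mean())
E
```

```text
t 29.2 TCP holder x,y,z mm -73.04 1.61 25.79 F along,lat,up -0.34 0.17 -0.01
94.46065192743764
```

>>> move_arm([
  [[-0.02,0,0],[0,0,0]],
  [[-0.02,0,0],[0,0,0]],
  [[0,0,0],[0,0,0]],
])

```text
time_s: 29.55
position: [0.5063, -0.2485, 0.0258]
tool_rot: [[-0.991, 0.134, 0.0], [0.134, 0.991, -0.0], [-0.0, -0.0, -1.0]]
ft_force: [0.8, -0.1, -0.8]
grip_width: 0.0
gripper_force: 0.0
```

```bash
python3 - <<'E'
from h import *
hold()
E
```

```text
t 29.55 TCP holder x,y,z mm -70.98 1.62 25.79 F along,lat,up 0.83 0.04 -0.77
```

>>> move_arm([
  [[-0.01,0,0],[0,0,0]],
  [[0,0,0],[0,0,0]],
])

```text
time_s: 29.75
position: [0.5067, -0.2486, 0.0258]
tool_rot: [[-0.991, 0.134, 0.0], [0.134, 0.991, -0.0], [-0.0, -0.0, -1.0]]
ft_force: [-0.4, 0.2, 0.5]
grip_width: 0.0002
gripper_force: 0.2
```

```bash
python3 - <<'E'
from h import *
hold()
E
```

```text
t 29.75 TCP holder x,y,z mm -70.58 1.63 25.83 F along,lat,up -0.41 0.1 0.51
```

>>> move_arm([
  [[-0.01,0,0],[0,0,0]],
  [[-0.01,0,0],[0,0,0]],
  [[0,0,0],[0,0,0]],
])

```text
time_s: 30.05
position: [0.5073, -0.2486, 0.0258]
tool_rot: [[-0.991, 0.134, -0.001], [0.134, 0.991, 0.0], [0.001, 0.0, -1.0]]
ft_force: [-3.1, -0.2, 1.3]
grip_width: -0.0
gripper_force: 1.6
```

```bash
python3 - <<'E'
from h import *
hold(); x=cam('scene'); P=cloud(x).reshape(-1,3); a=np.radians(-7.71); e=np.array([np.cos(a),np.sin(a)]); nv=np.array([-e[1],e[0]]); A=P[:,:2]@e-.606; b=P[:,:2]@nv+.18; B=x['frame'][:,:,2].reshape(-1)
m=(abs(b)<.02)&(B>120)&(A>-.1)&(A<.1)&(abs(P[:,2]-.043)<.007); print('plate x',np.percentile(A[m],[1,50,99]),m.sum())
E
```

```text
t 30.05 TCP holder x,y,z mm -69.97 1.67 25.77 F along,lat,up -2.99 -0.63 1.35
plate x [-0.05319921  0.02582614  0.09565967] 873
```

>>> move_arm([
  [[-0.01,0,0],[0,0,0]],
  [[0,0,0],[0,0,0]],
  [[0,0,0],[0,0,0]],
])

```text
time_s: 30.4
position: [0.5073, -0.2486, 0.0257]
tool_rot: [[-0.991, 0.134, -0.002], [0.134, 0.991, 0.001], [0.002, 0.0, -1.0]]
ft_force: [-6.2, -0.0, 2.6]
grip_width: 0.0001
gripper_force: 3.0
```

```bash
python3 - <<'E'
from h import *
hold()
E
```

```text
t 30.4 TCP holder x,y,z mm -69.92 1.7 25.72 F along,lat,up -6.1 -0.85 2.62
```

>>> move_arm([
  [[-0.01,0,0],[0,0,0]],
  [[0,0,0],[0,0,0]],
  [[0,0,0],[0,0,0]],
])

```text
time_s: 30.7
position: [0.5073, -0.2486, 0.0257]
tool_rot: [[-0.991, 0.134, -0.003], [0.134, 0.991, 0.001], [0.003, 0.001, -1.0]]
ft_force: [-8.4, 0.1, 3.3]
grip_width: -0.0
gripper_force: 4.1
```

```bash
python3 - <<'E'
from h import *
hold()
E
```

```text
t 30.7 TCP holder x,y,z mm -69.89 1.72 25.68 F along,lat,up -8.36 -0.98 3.27
```

The plate has hit a hard stop at TCP x ≈ −69.9 mm, which is where I predicted home. I take it to about 10 N, hold a moment, then ease off.

>>> move_arm([
  [[-0.006,0,0],[0,0,0]],
  [[0,0,0],[0,0,0]],
  [[0,0,0],[0,0,0]],
  [[0,0,0],[0,0,0]],
  [[0,0,0],[0,0,0]],
  [[0,0,0],[0,0,0]],
  [[0,0,0],[0,0,0]],
  [[0,0,0],[0,0,0]],
  [[0,0,0],[0,0,0]],
  [[0,0,0],[0,0,0]],
])

```text
time_s: 31.7
position: [0.5074, -0.2485, 0.0256]
tool_rot: [[-0.991, 0.134, -0.004], [0.134, 0.991, 0.001], [0.004, 0.001, -1.0]]
ft_force: [-8.8, 1.5, 4.3]
grip_width: 0.0002
gripper_force: 4.6
```

```bash
python3 - <<'E'
from h import *
hold()
E
```

```text
t 31.7 TCP holder x,y,z mm -69.89 1.79 25.63 F along,lat,up -8.94 0.35 4.33
```

>>> move_arm([
  [[0.02,0,0],[0,0,0]],
  [[0.02,0,0],[0,0,0]],
  [[0.04,0,0],[0,0,0]],
  [[0.03,0,0],[0,0,0]],
  [[0,0,-0.1],[0,0,0]],
  [[0,0,-0.3],[0,0,0]],
  [[0,0,-0.6],[0,0,0]],
  [[-0.3,0,-0.7],[0,0,0]],
  [[-0.4,0,-0.7],[0,0,0]],
  [[-0.3,0,-0.4],[0,0,0]],
  [[0,0,0],[0,0,0]],
  [[0,0,0],[0,0,0]],
])

```text
time_s: 32.9
position: [0.5526, -0.2546, 0.1654]
tool_rot: [[-0.991, 0.134, -0.0], [0.134, 0.991, 0.0], [0.0, 0.0, -1.0]]
ft_force: [-0.6, 0.0, -0.0]
grip_width: 0.0001
gripper_force: 0.0
```

```bash
python3 - <<'E'
from h import *
hold(); d=cam('wrist'); np.save('w10.npy',d,allow_pickle=True)
G=d['frame'].mean(2)
P=cloud(d); a=np.radians(-7.71); e=np.array([np.cos(a),np.sin(a)]); nv=np.array([-e[1],e[0]]); A=P[:,:,:2]@e-.606; b=P[:,:,:2]@nv+.18
pts=[np.r_[(.606+x)*e+(-.18)*nv,.043] for x in(-.06,.0,.06,.09)]; print(proj(d,pts).round(1).tolist())
H,B,o=placed(d,zf=.043,v0=170,v1=235)
c=int(proj(d,[pts[0]])[0,0]); r0=int(proj(d,[pts[0]])[0,1])
for u in(c-16,c,c+16): 
    print(u,'rear',[(v,int(G[v,u]),H([(u,v)],.043)[0,0].round(1)) for v in range(r0-6,r0+10,1)])
r1=int(proj(d,[pts[3]])[0,1])
for u in(c-18,c,c+18): print(u,[(v,int(G[v,u]),H([(u,v)],.043)[0,0].round(1),round(P[v,u,2]*1000)) for v in range(r1-9,r1+6)])
E
```

```text
t 32.9 TCP holder x,y,z mm -24.21 1.87 165.41 F along,lat,up -0.55 -0.06 -0.05
[[282.9, 157.8], [283.0, 226.2], [283.1, 287.3], [283.2, 315.5]]
edge -1 y at x=0 -23.47 slope -0.03 rms 0.07 65
edge 1 y at x=0 25.12 slope 0.03 rms 0.12 65
266 rear [(151, 78, np.float64(-65.6)), (152, 86, np.float64(-64.8)), (153, 89, np.float64(-64.0)), (154, 91, np.float64(-63.2)), (155, 89, np.float64(-62.3)), (156, 90, np.float64(-61.5)), (157, 83, np.float64(-60.7)), (158, 59, np.float64(-59.9)), (159, 91, np.float64(-59.0)), (160, 161, np.float64(-58.2)), (161, 191, np.float64(-57.4)), (162, 193, np.float64(-56.5)), (163, 193, np.float64(-55.7)), (164, 192, np.float64(-54.9)), (165, 194, np.float64(-54.0)), (166, 192, np.float64(-53.2))]
282 rear [(151, 42, np.float64(-65.6)), (152, 44, np.float64(-64.8)), (153, 45, np.float64(-64.0)), (154, 42, np.float64(-63.2)), (155, 42, np.float64(-62.3)), (156, 42, np.float64(-61.5)), (157, 40, np.float64(-60.7)), (158, 30, np.float64(-59.9)), (159, 89, np.float64(-59.0)), (160, 156, np.float64(-58.2)), (161, 186, np.float64(-57.4)), (162, 186, np.float64(-5
[... 1472 characters left out ...]
64(89.5), 215), (316, 25, np.float64(90.5), 214), (317, 29, np.float64(91.6), 215), (318, 28, np.float64(92.7), 215), (319, 30, np.float64(93.8), 214), (320, 29, np.float64(94.9), 215)]
300 [(306, 23, np.float64(79.7), 228), (307, 22, np.float64(80.8), 227), (308, 23, np.float64(81.9), 228), (309, 23, np.float64(83.0), 228), (310, 23, np.float64(84.0), 229), (311, 23, np.float64(85.1), 230), (312, 24, np.float64(86.2), 230), (313, 23, np.float64(87.3), 231), (314, 24, np.float64(88.4), 232), (315, 23, np.float64(89.5), 233), (316, 22, np.float64(90.6), 233), (317, 21, np.float64(91.6), 234), (318, 25, np.float64(92.7), 234), (319, 23, np.float64(93.8), 235), (320, 21, np.float64(94.9), 235)]
```

>>> move_arm([
  [[-0.2,0,0],[0,0,0]],
  [[0,0,0],[0,0,0]],
  [[0,0,0],[0,0,0]],
  [[0,0,0],[0,0,0]],
  [[0,0,0],[0,0,0]],
  [[0,0,0],[0,0,0]],
], claw=0.1)

```text
time_s: 33.55
position: [0.5627, -0.2562, 0.1658]
tool_rot: [[-0.991, 0.134, -0.0], [0.134, 0.991, 0.0], [0.0, 0.0, -1.0]]
ft_force: [-0.4, 0.1, -0.7]
grip_width: 0.0764
gripper_force: 0.0
```

```bash
python3 - <<'E'
from h import *
hold(); 
for f in('w9.npy',None):
    d=np.load(f,allow_pickle=True).item() if f else cam('wrist')
    if not f: np.save('w11.npy',d,allow_pickle=True)
    G=d['frame'].mean(2); P=cloud(d); a=np.radians(-7.71); e=np.array([np.cos(a),np.sin(a)]); nv=np.array([-e[1],e[0]])
    for y in(-.016,0,.018):
        xs=np.arange(.078,.098,.001); uv=proj(d,[np.r_[(.606+x)*e+(-.18+y)*nv,.043] for x in xs]); print(f,y,[(round(x*1000),int(cv2.getRectSubPix(G.astype(np.float32),(1,1),(float(q[0]),float(q[1])))[0,0]),round(P[int(round(q[1])),int(round(q[0])),2]*1000)) for x,q in zip(xs,uv)])
        xs=np.arange(-.07,-.052,.001); uv=proj(d,[np.r_[(.606+x)*e+(-.18+y)*nv,.043] for x in xs]); print('  rear',[(round(x*1000),int(cv2.getRectSubPix(G.astype(np.float32),(1,1),(float(q[0]),float(q[1])))[0,0])) for x,q in zip(xs,uv)])
E
```

```text
t 33.55 TCP holder x,y,z mm -14.03 1.6 165.83 F along,lat,up -0.42 0.03 -0.74
w9.npy -0.016 [(78, 179, 43), (79, 179, 43), (80, 179, 43), (81, 179, 43), (82, 179, 42), (83, 176, 43), (84, 158, 43), (85, 109, 43), (86, 48, 35), (87, 57, 38), (88, 78, 38), (89, 93, 39), (90, 92, 39), (91, 91, 38), (92, 91, 38), (93, 94, 39), (94, 106, 39), (95, 123, 38), (96, 132, 38), (97, 126, 40), (98, 110, 39)]
  rear [(-70, 241), (-69, 241), (-68, 241), (-67, 241), (-66, 233), (-65, 148), (-64, 77), (-63, 168), (-62, 189), (-61, 190), (-60, 190), (-59, 190), (-58, 190), (-57, 189), (-56, 190), (-55, 189), (-54, 189), (-53, 189), (-52, 188)]
w9.npy 0 [(78, 183, 43), (79, 183, 42), (80, 184, 43), (81, 184, 43), (82, 184, 43), (83, 180, 43), (84, 157, 42), (85, 98, 42), (86, 41, 37), (87, 55, 37), (88, 79, 39), (89, 90, 39), (90, 91, 39), (91, 91, 39), (92, 92, 38), (93, 92, 38), (94, 92, 39), (95, 92, 39), (96, 93, 40), (97, 93, 39), (98, 93, 38)]
  rear [(-70, 42), (-69, 43), (-68, 41), (-67, 40), (-66, 39), (-65, 27), (-64, 74), (-63, 159), (-62, 182), (-61, 182), (-60, 182), (-59, 183), (-58, 182
[... 1581 characters left out ...]
, 39), (-63, 39), (-62, 40), (-61, 40), (-60, 34), (-59, 73), (-58, 153), (-57, 178), (-56, 177), (-55, 178), (-54, 177), (-53, 177), (-52, 176)]
None 0.018 [(78, 174, 43), (79, 175, 42), (80, 174, 43), (81, 174, 43), (82, 174, 41), (83, 174, 44), (84, 173, 43), (85, 173, 43), (86, 173, 43), (87, 172, 43), (88, 171, 44), (89, 162, 43), (90, 130, 43), (91, 98, 39), (92, 88, 38), (93, 90, 38), (94, 90, 38), (95, 90, 39), (96, 90, 38), (97, 90, 41), (98, 91, 39)]
  rear [(-70, 236), (-69, 237), (-68, 237), (-67, 237), (-66, 237), (-65, 237), (-64, 238), (-63, 237), (-62, 238), (-61, 237), (-60, 200), (-59, 126), (-58, 151), (-57, 177), (-56, 176), (-55, 177), (-54, 177), (-53, 176), (-52, 176)]
```

The dark gap at the jaw is gone evenly on both sides, so the plate is home. It is square within 0.1° and central within 0.8 mm, and the gripper is clear above. I'm handing it in.

```bash
python3 - <<'E'
from h import *
print(env.close_job())
E
```

```text
the job is handed in; nothing more can be done
None
```

I handed the job in at about 34 s with the plate home against the fixed jaw, square to about 0.1° and 0.8 mm off centre, but during the first press the force briefly read about 22.7 N, over the two-kilogram limit, so it may fail on that. The rest stayed in bounds: the slide ran at 6–9 N, the final lean was about 9 N, the second plate stayed in place, and nothing on the bench showed signs of being touched.

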